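Tighten the organizer's clamp ring crosswise

TASK

The organizer's top tier has just been refitted: with the fork key, tighten the four wing screws of its clamp ring clockwise, crosswise, in two rounds. In the first round turn each screw down only until you feel it bite plus about ten degrees, each time taking the screw opposite before the other pair; in the second round, crosswise again, give each about thirty degrees more, leaning on neither screws nor ring. Then stand the key upright on its cork coaster, touching the screws only with the key and leaving everything else where it is.

Things in the scene. Friction and masses are not known exactly. Their poses are not given: they have to be found in the camera images.
- key_grip (a point): Centre of the fork key's black handle bar, on the key's long axis, 75 mm above its feet. The key (steel, about 0.12 kg) stands upright on the coaster. The bar is 64 mm long (along x), 14 mm thick (y) and 26 mm tall (z up). Below it a 12 mm stem runs down to a 29 mm round socket, 15 to 24 mm above the feet.
- key: The same fork key; origin in the middle of its feet, z up, x along bar and slot. Its feet are two parallel prongs under the socket, each 24 mm long (along x), 7.5 mm thick and 15 mm deep; between them is an open slot 10 mm wide and 15 mm deep with a rounded mouth, along x, parallel to the handle bar.
- coaster: Round cork coaster, 100 mm across, 5 mm thick, fixed, the key's place; origin at the centre of its underside (its top is 5 mm higher).
- organizer: White two-tier organizer, fixed (turntable locked); origin on its axis at the dresser top. Lower tier 310 mm across, floor 25 mm up; upper tier 190 mm across, floor 135 mm up, rim to 143 mm. On it a flat aluminium clamp ring 124 mm across carries four wing screws 42 mm from the axis, 90 degrees apart; a 24 mm wide button in the middle rises 10 mm.
- ring_top (a point): Centre of the clamp ring's upper face, 141 mm above the dresser. Each screw first runs down almost freely (about 0.015 N m) through an unseen 0.1 to 0.35 rad, different for each, then bites: from there turning takes about 0.18 N m, and it stays where it is left. In the key's 10 mm slot a 5 mm head has about 0.2 rad of play either way before the key bears on it.
- screw1: Wing screw 1 of 4, numbered round the ring (1 opposite 3, 2 opposite 4): a steel bar head 24 mm long (along x), 5 mm thick (y), its rounded top 12 mm above the clamp ring; origin on its turning axis at the ring's upper face, z up. Tightens clockwise seen from above. Fit the key from above, slot along the head.
- screw2: Wing screw 2 of 4, numbered round the ring (1 opposite 3, 2 opposite 4): a steel bar head 24 mm long (along x), 5 mm thick (y), its rounded top 12 mm above the clamp ring; origin on its turning axis at the ring's upper face, z up. Tightens clockwise seen from above. Fit the key from above, slot along the head.
- screw3: Wing screw 3 of 4, numbered round the ring (1 opposite 3, 2 opposite 4): a steel bar head 24 mm long (along x), 5 mm thick (y), its rounded top 12 mm above the clamp ring; origin on its turning axis at the ring's upper face, z up. Tightens clockwise seen from above. Fit the key from above, slot along the head.
- screw4: Wing screw 4 of 4, numbered round the ring (1 opposite 3, 2 opposite 4): a steel bar head 24 mm long (along x), 5 mm thick (y), its rounded top 12 mm above the clamp ring; origin on its turning axis at the ring's upper face, z up. Tightens clockwise seen from above. Fit the key from above, slot along the head.
- washer1 (a joint): How far wing screw 1 has been turned since it bit, in rad (its crush washer turns with it): 0 while the screw is still running down, grows as it is tightened.
- washer2 (a joint): How far wing screw 2 has been turned since it bit, in rad (its crush washer turns with it): 0 while the screw is still running down, grows as it is tightened.
- washer3 (a joint): How far wing screw 3 has been turned since it bit, in rad (its crush washer turns with it): 0 while the screw is still running down, grows as it is tightened.
- washer4 (a joint): How far wing screw 4 has been turned since it bit, in rad (its crush washer turns with it): 0 while the screw is still running down, grows as it is tightened.
- cologne: Bystander: blue glass cologne bottle, 36 x 36 x 83 mm, on the lower tier; origin under its middle.
- pill_box: Bystander: white ceramic pill box, 48 x 40 x 30 mm, on the lower tier; origin under its middle.
- tie_dish: Bystander: round steel dish, 50 mm across, with a tie clip, 9 mm high, on the lower tier; origin under its middle.
- rose_jar: Bystander: round rose-tinted glass jar with closed lid, 50 mm across, 50 mm high, on the lower tier; origin under its middle.
- hairbrush: Bystander: hairbrush lying bristles down, 200 x 55 x 26 mm, on the dresser; origin under its middle.
- ring_box: Bystander: closed ring box, 55 x 55 x 43 mm, on the dresser; origin under its middle.
- lotion: Bystander: lotion bottle, 54 mm across, 130 mm high, on the dresser; origin under its middle.

How it is judged:
By the outcome, as a careful person would: the job done as asked, in the order asked, and still so for the second after the job is handed in, with the robot touching nothing.
It also fails if it takes over 72 s, if anything falls off the work surface, if the arm or the gripper's body presses on something with over 40 N, if the wrist force passes 120 N, or if a joint passes its speed limit or range.

ROBOT

A 7-joint arm with a two-finger parallel gripper is mounted at the origin on the work surface. World frame = base frame: x ahead of the robot, y to its left, z up, the work surface at z = 0. Lengths are in mm, angles in degrees, forces in N, time in s.
With the tool pointing down it reaches from about 400 to 875 mm from the base axis. Payload 4.4 kg.
Tool frame: the origin (TCP) lies midway between the tips of the shut fingers; the grasp point (between the pads) lies 19 mm behind it; x points along the fingers, y is the direction in which the jaws open and shut, and the axes are right-handed (so a half turn about x gives the same grasp; the last joint's range is limited). The gripper opens to 85 mm and grips with 20 to 120 N. Pads are 22 mm wide; open, the fingers measure 114 mm over their backs; the gripper's body (76 mm by 85 mm) begins 54 mm behind the grasp point. The pads swing forward as they close: fully open they stand 13 mm farther back than shut.
Start: joints at [69.74, 36.005, 2.206, 86.941, -1.547, 57.084, -1.146], TCP at [184.527, -623.272, 196.813] pointing down, gripper open.
Joint ranges: [-175.42, 175.42], [-21.48, 121.26], [-71.46, 75.88], [10.55, 141.38], [-63.04, 243.04], [13.31, 113.54], [-168.57, 168.57]. Speed limits (degrees/s): [147.25, 147.25, 180, 180, 180, 180, 180].

INTERFACE

Orientations are given as a 3x3 rotation matrix whose columns are the frame's x, y, z axes.
In Python, from cell import get_obs, eyes, job gives the robot as it stands.
- The arm moves only by the tool send_rows, never from a script. Its argument "increments" is a list of rows, each an object of numbers: "jaw": the finger opening in m, from 0 to 0.0854; "x", "y", "z": the shift along the tool's x, y, z in m; "wx", "wy", "wz": the turn, a rotation vector about the tool's x, y, z in degrees. In form: [{"jaw": .., "x": .., "y": .., "z": .., "wx": .., "wy": .., "wz": ..}, ...]. A call has exactly 5 rows; each row shifts and turns the commanded pose from where the row before left it, along the tool's axes as they then stand; what a row does not reach is not made up. A row lasts 1/8 s, in which the tool goes at most 62.5 mm and 10.7 degrees, less where a joint would pass 70% of its speed; a pose out of reach is approached as far as the arm can. A call is refused whole if a number of a shift passes 0.0625 or a number of a turn 10.7, either way. A call with a gripper value outside its range is refused whole. The fingers move at their own pace and stop on an object; "grip_force" is the grip in N (left out, the last holds). Time passes only in rows, so rows that do not move let the fingers close, or fill a call up. It gives the time, the measured TCP pose, the force and the opening at its end, in the units of the state.
- get_obs(): the state, without advancing time (a new reading comes with each control period).
- eyes.grab_frame(name): name is "side" or "top" or "wrist"; returns the picture (420x560x3 uint8, red, green, blue); there is no depth.
- eyes.calibration(name): a dict with "fx", "fy", "cx", "cy" (pixels), "distortion" ([k1, k2, p1, p2, k3] as OpenCV has them; the pictures are not rectified), "origin" and "orientation" of the camera in the world. Camera axes: x right, y up, looking along -z (the intrinsics and any distortion apply to the point x, -y, -z); pixel columns grow to the right and rows downward; lengths in mm; the calibration is good to about 2 mm. A picture is of the moment at which its call begins: read the wrist's pose just before it. calibration takes no time and is no camera call; for the wrist camera it gives the pose at the moment of the call.
- job.finish_job(): hands the job in, once; it reports no verdict.
The state is a dict: "time": time; "q": joint angles; "dq": joint speeds; "tau": joint torques, N m; "eef_pos": TCP position; "tcp_rot": TCP orientation; "force": force on the tool from outside, world axes, zero at the start; "wrist_torque": the same for the moment, N m; "grip_width": opening from 0.0 (shut) to 1.0 (fully open).
Only numpy, scipy, OpenCV 4.12 (cv2) and the standard library are available. Lean on these libraries where they do the work, as an engineer would, in place of code of your own. Each camera call takes 0.05 s, during which the arm holds its last target. There are 200 camera calls.

## Working session

There is one attempt and no reset: what is moved stays moved. The work goes in short steps, Python scripts to look and compute and a tool call to move; the robot and the scene stay as the last step left them, time stands still between calls to the robot, and variables do not carry over. Pictures are saved under pics/ and viewed, on a budget of 10 in all, crops included, one or two more only if the job needs it, and the job is handed in when it is done.

Besides the shell and the picture viewer there is one more tool, called after "Emit:" by a JSON object that holds its "api" and its "payload", one argument or row to a line. send_rows: Moves the arm, as the interface text tells. Its arguments: {"type":"object","properties":{"increments":{"type":"array"},"grip_force":{"type":"number"}},"required":["increments"]}

```bash
mkdir -p pics; ls; cat > h.py <<'E'
import numpy as np,cv2
from cell import get_obs,eyes,job
def ray(cal,px):
    K=np.array([[cal['fx'],0,cal['cx']],[0,cal['fy'],cal['cy']],[0,0,1]])
    u=cv2.undistortPoints(np.array(px,float).reshape(-1,1,2),K,np.array(cal['distortion'],float)).reshape(-1,2)
    d=np.c_[u[:,0],-u[:,1],-np.ones(len(u))]@np.array(cal['orientation']).T
    return np.array(cal['origin'],float),d
def onz(cal,px,z):
    o,d=ray(cal,px); return o+d*((z-o[2])/d[:,2])[:,None]
def proj(cal,P):
    R=np.array(cal['orientation']);p=(np.atleast_2d(P)-np.array(cal['origin']))@R
    K=np.array([[cal['fx'],0,cal['cx']],[0,cal['fy'],cal['cy']],[0,0,1]])
    return cv2.projectPoints(p*[1,-1,-1],np.zeros(3),np.zeros(3),K,np.array(cal['distortion'],float))[0].reshape(-1,2)
def save(n,im): cv2.imwrite('pics/'+n,cv2.cvtColor(im,cv2.COLOR_RGB2BGR))
E
python3 - <<'E'
from h import *
o=get_obs();print(o)
for n in('top','side','wrist'):
    c=eyes.calibration(n);print(n,c);im=eyes.grab_frame(n);np.save(n+'0.npy',im);save(n+'0.png',im)
E
```

```text
pics
{'time': 0.0, 'q': array([69.74083327, 36.06021951,  2.2015737 , 86.99745183, -1.54739636,
       57.08333678, -1.14642455]), 'dq': array([ 0.01319771, -0.02751205,  0.01469428, -0.03507097, -0.11003186,
        0.01278561, -0.1064638 ]), 'tau': array([-2.45487254e-04, -5.63393962e+01,  1.22625601e+00, -1.93439966e+01,
        1.09964266e-02,  1.05837313e-02,  2.24612307e-05]), 'eef_pos': array([ 184.32929626, -622.5792307 ,  195.86598828]), 'tcp_rot': array([[-5.62482768e-04,  2.83833060e-01, -9.58873546e-01],
       [ 1.86046592e-03, -9.58871742e-01, -2.83833617e-01],
       [-9.99998111e-01, -1.94360307e-03,  1.12870966e-05]]), 'force': array([-0.36291103, -1.05839848,  0.23792641]), 'wrist_torque': array([0.04383651, 0.05231389, 0.07181697]), 'grip_width': 1.0000968735354354}
top {'fx': 492.1364983437553, 'fy': 492.1364983437553, 'cx': 281.44132546075286, 'cy': 211.23460359855346, 'distortion': array([0.04956288, 0.        , 0.        , 0.        , 0.        ]), 'origin': array([ 430.59090362,   34.4732419 , 1388.08303645]), 'orientation': array([[-0.01218894,  0.99311475, -
[... 249 characters left out ...]
  0.        ,  0.        ,  0.        ,  0.        ]), 'origin': array([ 154.42547906, 1016.57228198,  796.55679306]), 'orientation': array([[-0.91652755,  0.21990597, -0.33409373],
       [-0.39995504, -0.51148153,  0.760541  ],
       [-0.00363527,  0.83067925,  0.55673941]])}
wrist {'fx': 296.5567092500362, 'fy': 296.5567092500362, 'cx': 283.16496810242336, 'cy': 213.3893691773344, 'distortion': array([-0.06651473,  0.        ,  0.        ,  0.        ,  0.        ]), 'origin': array([ 259.16639412, -599.96430598,  372.27207882]), 'orientation': array([[ 0.28439448,  0.91193652,  0.29578972],
       [-0.95870321,  0.27142536,  0.08494954],
       [-0.00281624, -0.30773374,  0.95146835]])}
```

```bash
python3 - <<'E'
import cv2,numpy as np
a=cv2.imread('pics/top0.png');b=cv2.imread('pics/side0.png')
a=cv2.resize(a,(400,300));b=cv2.resize(b,(400,300))
c=cv2.resize(cv2.imread('pics/top0.png')[60:360,130:530],(800,600),interpolation=cv2.INTER_CUBIC)
cv2.imwrite('pics/c0.png',c)
E
```

```text
(no output)
```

View pics/top0.png

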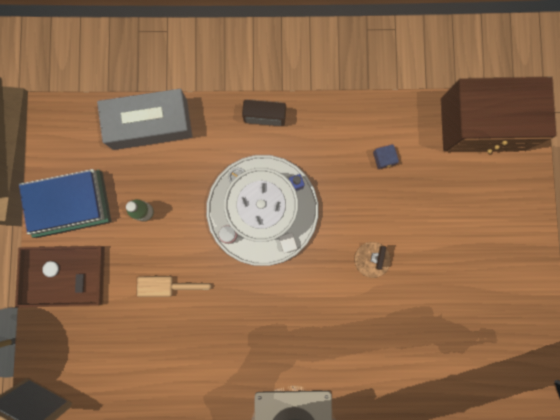

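View pics/side0.png

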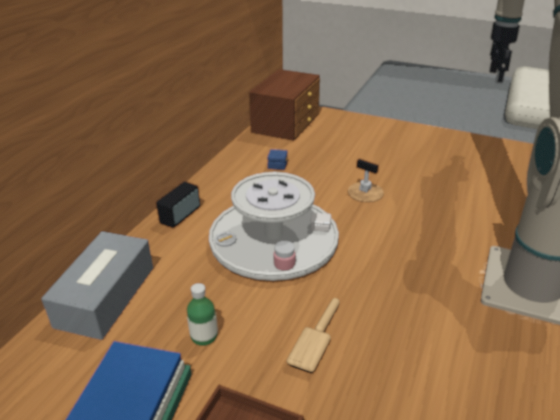

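The top view shows the organizer at about (262,205) with dark screw heads at (264,187), (247,202), (278,207) and (260,220). The coaster is at about (370,259) and the key's black bar at (380,258). The side view agrees.

```bash
cat >> h.py <<'E'
def blobs(im,lo,hi,box,thr,amin=8):
    g=im.max(2); m=np.zeros_like(g); x0,y0,x1,y1=box
    m[y0:y1,x0:x1]=(g[y0:y1,x0:x1]<thr)*255
    out=[]
    for c in cv2.findContours(m,cv2.RETR_EXTERNAL,cv2.CHAIN_APPROX_NONE)[0]:
        if lo<=cv2.contourArea(c)<=hi:
            r=cv2.minAreaRect(c); mo=cv2.moments(c)
            b=cv2.boxPoints(r); e=[(b[i]+b[(i+1)%4])/2 for i in range(4)]
            ax=(e[0],e[2]) if np.linalg.norm(e[0]-e[2])>np.linalg.norm(e[1]-e[3]) else (e[1],e[3])
            out.append((np.array([mo['m10']/mo['m00'],mo['m01']/mo['m00']]),np.array(ax),r))
    return out
E
python3 - <<'E'
from h import *
im=np.load('top0.npy');c=eyes.calibration('top')
for p,ax,r in blobs(im,10,200,(235,178,292,232),110):
    w=onz(c,[p],150)[0];a=onz(c,ax,150);d=a[1]-a[0];print('s',p.round(1),r[1],w.round(1),np.degrees(np.arctan2(d[1],d[0])).round(1),np.linalg.norm(d).round(1))
for p,ax,r in blobs(im,40,600,(345,235,400,285),60):
    w=onz(c,[p],90)[0];a=onz(c,ax,90);d=a[1]-a[0];print('k',p.round(1),r[1],w.round(1),np.degrees(np.arctan2(d[1],d[0])).round(1),np.linalg.norm(d).round(1))
print(onz(c,[[370,260]],5), onz(c,[[262,204]],151),onz(c,[[355,259],[384,259]],5))
cs=eyes.calibration('side');im=np.load('side0.npy')
for p,ax,r in blobs(im,40,600,(350,150,390,180),60): print('side',p, onz(cs,[p],80),onz(cs,ax,80))
E
```

```text
[[ 452.8042202  -221.69195089    5.        ]] [[594.74202646  74.24063301 151.        ]] [[ 456.0222778  -179.92529129    5.        ]
 [ 455.18367859 -260.81580552    5.        ]]
side [367.10344828 166.06465517] [[ 455.44230256 -234.33552335   80.        ]] [[ 484.9788687  -240.45760275   80.        ]
 [ 426.9688343  -227.11705041   80.        ]]
```

View pics/c0.png

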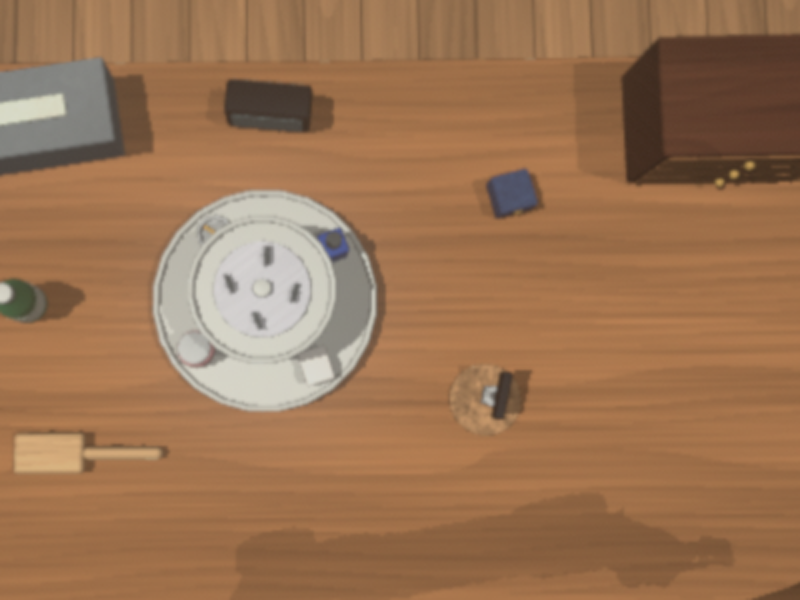

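Top-view thresholds missed the dark blobs, so I'm loosening them.

```bash
python3 - <<'E'
from h import *
im=np.load('top0.npy');c=eyes.calibration('top')
print(im.max(2)[250:268:3,370:392:2]); print(im.max(2)[182:194:2,258:272:2])
for p,ax,r in blobs(im,5,200,(240,180,285,228),150):
    w=onz(c,[p],150)[0];a=onz(c,ax,150);d=a[1]-a[0];print('s',p.round(1),r[1],w.round(1),np.degrees(np.arctan2(d[1],d[0])).round(1),np.linalg.norm(d).round(1))
for t in(50,80):
  for p,ax,r in blobs(im,40,600,(370,235,400,285),t):
    w=onz(c,[p],90)[0];a=onz(c,ax,90);d=a[1]-a[0];print('k',p.round(1),r[1],w.round(1),np.degrees(np.arctan2(d[1],d[0])).round(1),np.linalg.norm(d).round(1))
E
```

```text
[[166 170 168 169 149  70  71  71 103 112 113]
 [167 139 150 161 114  66  71  76 113 116 107]
 [142 148 161 130  78  69  71  79 107 114 106]
 [140 174 183 126  67  71  71  98 111 112 107]
 [165 153 163 132  67  72  76 114 117 111 109]
 [189 193 177 108  68  72  85 116 118 115 113]]
[[212 208 190 179 188 205 201]
 [211 198 140 115 158 206 205]
 [207 192 127 113 155 207 207]
 [208 189 125 108 155 205 205]
 [209 197 130 111 159 204 205]
 [209 203 149 154 195 206 205]]
s [258.9 219.6] (8.049844741821289, 4.0249223709106445) [555.3  82.5 150. ] -154.0 20.5
s [277.2 206. ] (3.3339741230010986, 8.629110336303711) [589.3  35.7 150. ] 168.1 22.1
s [245.  201.5] (8.00367546081543, 4.123105525970459) [601.8 117.5 150. ] -166.3 20.5
s [263.5 187.4] (9.0, 3.0) [637.4  70.2 150. ] 179.5 23.2
k [380.7 257.1] (5.820855140686035, 21.828205108642578) [ 458.8 -234.3   90. ] 163.9 57.4
```

```bash
cat >> h.py <<'E'
def head(R): return np.degrees(np.arctan2(R[1,1],R[0,1]))
def plan(pos,th,n):
    """rows (mm,deg) from the measured pose to TCP pos, tool-y heading th"""
    o=get_obs();R=np.array(o['tcp_rot']);p=np.array(o['eef_pos']);h0=head(R)
    dw=(h0-th+180)%360-180
    if abs(dw)>179: dw=dw%360
    d=(np.array(pos)-p)/n
    print('from',p.round(1),round(h0,1),'total',(d*n).round(1),'wx',round(dw,1))
    for i in range(n):
        a=np.radians(h0-dw/n*i)
        ty=np.array([np.cos(a),np.sin(a),0]);tz=np.array([np.sin(a),-np.cos(a),0])
        print(f"x {-d[2]:.1f} y {d@ty:.1f} z {d@tz:.1f} wx {dw/n:.2f}")
def st():
    o=get_obs();print('t',round(o['time'],2),'p',np.round(o['eef_pos'],1),'th',round(head(o['tcp_rot']),2),'F',np.round(o['force'],1),'M',np.round(o['wrist_torque'],3),'w',round(o['grip_width']*85.4,1),'tilt',np.round(np.degrees(np.array(o['tcp_rot'])[:2,0]),2))
E
python3 -c "
from h import *
plan([455,-234,190],75,15)"
```

```text
from [ 184.4 -622.8  196.1] -73.5 total [270.6 388.8  -6.1] wx -148.5
x 0.4 y -19.7 z -24.7 wx -9.90
x 0.4 y -15.2 z -27.7 wx -9.90
x 0.4 y -10.2 z -29.9 wx -9.90
x 0.4 y -4.9 z -31.2 wx -9.90
x 0.4 y 0.5 z -31.6 wx -9.90
x 0.4 y 5.9 z -31.0 wx -9.90
x 0.4 y 11.2 z -29.5 wx -9.90
x 0.4 y 16.1 z -27.2 wx -9.90
x 0.4 y 20.5 z -24.0 wx -9.90
x 0.4 y 24.3 z -20.1 wx -9.90
x 0.4 y 27.4 z -15.6 wx -9.90
x 0.4 y 29.7 z -10.7 wx -9.90
x 0.4 y 31.1 z -5.4 wx -9.90
x 0.4 y 31.6 z 0.0 wx -9.90
x 0.4 y 31.1 z 5.5 wx -9.90
```

Emit:
{"api": "send_rows", "payload": {
  "increments": [
    {"x": 0,"y": -0.02,"z": -0.025,"wx": -9.9},
    {"x": 0,"y": -0.015,"z": -0.028,"wx": -9.9},
    {"x": 0,"y": -0.01,"z": -0.03,"wx": -9.9},
    {"x": 0,"y": -0.005,"z": -0.031,"wx": -9.9},
    {"x": 0,"y": 0.0005,"z": -0.032,"wx": -9.9}
  ]
}}

```text
invalid input
```

Emit:
{"api": "send_rows", "payload": {
  "increments": [
    {"x": 0,"y": 0.006,"z": -0.031,"wx": -9.9},
    {"x": 0,"y": 0.011,"z": -0.0295,"wx": -9.9},
    {"x": 0,"y": 0.016,"z": -0.027,"wx": -9.9},
    {"x": 0,"y": 0.0205,"z": -0.024,"wx": -9.9},
    {"x": 0,"y": 0.024,"z": -0.02,"wx": -9.9}
  ]
}}

```text
invalid input
```

Emit:
{"api": "send_rows", "payload": {
  "increments": [
    {"x": 0.001,"y": 0.027,"z": -0.0155,"wx": -9.9},
    {"x": 0.001,"y": 0.03,"z": -0.0105,"wx": -9.9},
    {"x": 0.001,"y": 0.031,"z": -0.0055,"wx": -9.9},
    {"x": 0.001,"y": 0.0315,"z": 0,"wx": -9.9},
    {"x": 0.001,"y": 0.031,"z": 0.0055,"wx": -9.9}
  ]
}}

```text
invalid input
```

```bash
python3 - <<'E'
from h import *
st();print(get_obs()['q'].round(1))
c=eyes.calibration('wrist');im=eyes.grab_frame('wrist');np.savez('w1.npz',im=im,**c);save('w1.png',im)
st()
print(proj(c,[[456,-234,93],[456,-234,5]]))
E
```

```text
t 0.15 p [ 184.4 -622.8  196.1] th -73.51 F [ 0.8 -0.6  0.4] M [ 0.04  -0.023  0.015] w 85.2 tilt [-0.02  0.08]
[69.7 36.   2.2 87.  -1.5 57.1 -1.1]
t 0.2 p [ 184.4 -622.9  196.3] th -73.51 F [-0.2 -0.8 -0.5] M [-0.062 -0.002  0.003] w 85.7 tilt [-0.02  0.06]
[[  20.6958543  -112.03704727]
 [  27.09123224 -127.93835001]]
```

View pics/w1.png

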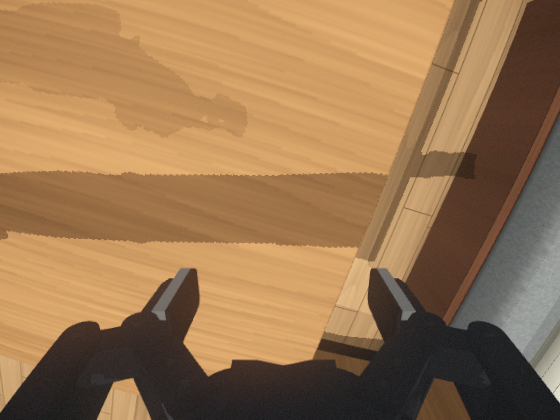

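The rows were refused, probably because each needs every key, so the arm hasn't moved. The picture shows only bare dresser and the fingers at about (185,290) and (385,290). I'll resend with full rows.

Emit:
{"api": "send_rows", "payload": {
  "increments": [
    {"jaw": 0.085,"x": 0,"y": -0.02,"z": -0.025,"wx": -9.9,"wy": 0,"wz": 0},
    {"jaw": 0.085,"x": 0,"y": -0.015,"z": -0.028,"wx": -9.9,"wy": 0,"wz": 0},
    {"jaw": 0.085,"x": 0,"y": -0.01,"z": -0.03,"wx": -9.9,"wy": 0,"wz": 0},
    {"jaw": 0.085,"x": 0,"y": -0.005,"z": -0.031,"wx": -9.9,"wy": 0,"wz": 0},
    {"jaw": 0.085,"x": 0,"y": 0.0005,"z": -0.032,"wx": -9.9,"wy": 0,"wz": 0}
  ]
}}

```text
time: 0.82
eef_pos: [276.0, -492.3, 196.8]
tcp_rot: [[-0.0, 0.916, -0.402], [0.0, -0.402, -0.916], [-1.0, -0.0, -0.0]]
force: [-1.3, -0.2, 0.5]
grip_width: 0.994
```

Emit:
{"api": "send_rows", "payload": {
  "increments": [
    {"jaw": 0.085,"x": 0,"y": 0.006,"z": -0.031,"wx": -9.9,"wy": 0,"wz": 0},
    {"jaw": 0.085,"x": 0,"y": 0.011,"z": -0.0295,"wx": -9.9,"wy": 0,"wz": 0},
    {"jaw": 0.085,"x": 0,"y": 0.016,"z": -0.027,"wx": -9.9,"wy": 0,"wz": 0},
    {"jaw": 0.085,"x": 0,"y": 0.0205,"z": -0.024,"wx": -9.9,"wy": 0,"wz": 0},
    {"jaw": 0.085,"x": 0,"y": 0.024,"z": -0.02,"wx": -9.9,"wy": 0,"wz": 0}
  ]
}}

```text
time: 1.45
eef_pos: [365.7, -363.2, 196.8]
tcp_rot: [[-0.0, 0.9, 0.435], [-0.0, 0.435, -0.9], [-1.0, -0.0, 0.0]]
force: [-0.2, -0.5, -0.5]
grip_width: 0.995
```

Emit:
{"api": "send_rows", "payload": {
  "increments": [
    {"jaw": 0.085,"x": 0.001,"y": 0.027,"z": -0.0155,"wx": -9.9,"wy": 0,"wz": 0},
    {"jaw": 0.085,"x": 0.001,"y": 0.03,"z": -0.0105,"wx": -9.9,"wy": 0,"wz": 0},
    {"jaw": 0.085,"x": 0.001,"y": 0.031,"z": -0.0055,"wx": -9.9,"wy": 0,"wz": 0},
    {"jaw": 0.085,"x": 0.001,"y": 0.0315,"z": 0,"wx": -9.9,"wy": 0,"wz": 0},
    {"jaw": 0.085,"x": 0.001,"y": 0.031,"z": 0.0055,"wx": -9.9,"wy": 0,"wz": 0}
  ]
}}

```text
time: 2.08
eef_pos: [455.7, -234.2, 191.8]
tcp_rot: [[0.0, 0.254, 0.967], [-0.0, 0.967, -0.254], [-1.0, -0.0, 0.0]]
force: [0.0, 0.4, 0.8]
grip_width: 0.994
```

```bash
python3 - <<'E'
from h import *
st();print(get_obs()['q'].round(1))
c=eyes.calibration('wrist');im=eyes.grab_frame('wrist');np.savez('w2.npz',im=im,**c);save('w2.png',im)
st()
print(proj(c,[[456,-234,93],[456,-234,5]]))
E
```

```text
t 2.08 p [ 455.7 -234.2  191.8] th 75.29 F [0.  0.4 0.8] M [ 0.032 -0.022  0.017] w 84.9 tilt [ 0.   -0.01]
[ 51.3  29.5 -40.  108.3  24.2  50.9  74.6]
t 2.12 p [ 458.8 -229.4  192.2] th 75.92 F [2.  3.  0.5] M [ 0.244 -0.167 -0.004] w 85.0 tilt [0.2  0.19]
[[282.82584732 204.92399791]
 [282.86364925 185.23762135]]
```

View pics/w2.png

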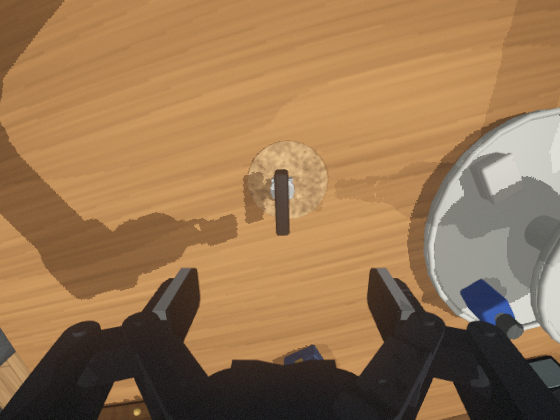

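The key's bar is at about (282,202), nearly parallel to the fingers. The coaster is a circle at about (287,180).

```bash
python3 - <<'E'
from h import *
d=np.load('w2.npz');im=d['im'];c={k:d[k] for k in d.files if k!='im'}
for p,ax,r in blobs(im,300,4000,(255,160,310,245),75):
    for z in (93,80):
        a=onz(c,ax,z);v=a[1]-a[0];print(z,p.round(1),r,a.mean(0).round(1),onz(c,[p],z)[0].round(1),np.degrees(np.arctan2(v[1],v[0])).round(1),np.linalg.norm(v).round(1))
hsv=cv2.cvtColor(im,cv2.COLOR_RGB2HSV)
# coaster: edges by row of image left/right extremes
w=onz(c,[[247,180],[328,180],[287,141],[287,219]],5);print(w.round(1),w.mean(0))
st()
plan([456,-234,190],75,1)
E
```

```text
[[ 438.2 -275.4    5. ]
 [ 463.7 -178.     5. ]
 [ 404.9 -215.5    5. ]
 [ 500.5 -240.1    5. ]] [ 451.84306727 -227.25812362    5.        ]
t 2.12 p [ 458.8 -229.4  192.2] th 75.92 F [2.  3.  0.5] M [ 0.244 -0.167 -0.004] w 85.0 tilt [0.2  0.19]
from [ 458.8 -229.4  192.2] 75.9 total [-2.8 -4.6 -2.2] wx 0.9
x 2.2 y -5.1 z -1.6 wx 0.92
```

```bash
python3 - <<'E'
from h import *
d=np.load('w2.npz');im=d['im'];c={k:d[k] for k in d.files if k!='im'}
print(im.max(2)[200,262:302:3],im.max(2)[225,262:302:3])
for t in (90,110):
  for p,ax,r in blobs(im,300,4000,(265,160,305,245),t):
    for z in (93,):
        a=onz(c,ax,z);v=a[1]-a[0];print(t,z,p.round(1),r,a.mean(0).round(1),onz(c,[p],z)[0].round(1),np.degrees(np.arctan2(v[1],v[0])).round(1),np.linalg.norm(v).round(1))
E
```

```text
[142 186 203 194 139  83  86  90  87 161 211 194 192 212] [199 202 204 203 204  80  84  84  84 144 197 198 197 197]
90 93 [281.3 201.6] ((281.1439514160156, 201.9698944091797), (64.18830108642578, 13.127034187316895), 88.49256896972656) [ 453.8 -235.1   93. ] [ 452.4 -234.5   93. ] -13.3 64.3
110 93 [281.5 201.7] ((281.0, 201.5), (14.0, 65.0), 0.0) [ 453.3 -235.1   93. ] [ 452.5 -234.4   93. ] -14.8 65.0
```

Emit:
{"api": "send_rows", "payload": {
  "increments": [
    {"jaw": 0.085,"x": 0.03,"y": 0,"z": 0,"wx": 0,"wy": 0,"wz": 0},
    {"jaw": 0.085,"x": 0.03,"y": 0,"z": 0,"wx": 0,"wy": 0,"wz": 0},
    {"jaw": 0.06,"x": 0.02,"y": 0,"z": 0,"wx": 0,"wy": 0,"wz": 0},
    {"jaw": 0.05,"x": 0,"y": 0,"z": 0,"wx": 0,"wy": 0,"wz": 0},
    {"jaw": 0.05,"x": 0,"y": 0,"z": 0,"wx": 0,"wy": 0,"wz": 0}
  ]
}}

```text
time: 2.75
eef_pos: [455.8, -235.1, 112.5]
tcp_rot: [[0.001, 0.259, 0.966], [-0.0, 0.966, -0.259], [-1.0, -0.0, 0.001]]
force: [-0.5, -0.7, 0.1]
grip_width: 0.586
```

```bash
python3 -c "
from h import *
st();plan([453.5,-234.8,61],76.2,1)"
```

```text
t 2.75 p [ 455.8 -235.1  112.5] th 74.97 F [-0.5 -0.7  0.1] M [ 0.023 -0.015  0.007] w 50.1 tilt [ 0.06 -0.02]
from [ 455.8 -235.1  112.5] 75.0 total [ -2.3   0.3 -51.5] wx -1.2
x 51.5 y -0.3 z -2.3 wx -1.23
```

Emit:
{"api": "send_rows", "payload": {
  "increments": [
    {"jaw": 0.05,"x": 0.02,"y": 0,"z": -0.0023,"wx": -1.2,"wy": 0,"wz": 0},
    {"jaw": 0.05,"x": 0.02,"y": 0,"z": 0,"wx": 0,"wy": 0,"wz": 0},
    {"jaw": 0.05,"x": 0.0115,"y": 0,"z": 0,"wx": 0,"wy": 0,"wz": 0},
    {"jaw": 0.03,"x": 0,"y": 0,"z": 0,"wx": 0,"wy": 0,"wz": 0},
    {"jaw": 0.01,"x": 0,"y": 0,"z": 0,"wx": 0,"wy": 0,"wz": 0}
  ],
  "grip_force": 60
}}

```text
time: 3.38
eef_pos: [453.8, -234.5, 61.1]
tcp_rot: [[0.001, 0.239, 0.971], [-0.001, 0.971, -0.239], [-1.0, -0.0, 0.001]]
force: [-0.6, -0.4, -0.3]
grip_width: 0.166
```

Emit:
{"api": "send_rows", "payload": {
  "increments": [
    {"jaw": 0.0,"x": 0,"y": 0,"z": 0,"wx": 0,"wy": 0,"wz": 0},
    {"jaw": 0.0,"x": 0,"y": 0,"z": 0,"wx": 0,"wy": 0,"wz": 0},
    {"jaw": 0.0,"x": 0,"y": 0,"z": 0,"wx": 0,"wy": 0,"wz": 0},
    {"jaw": 0.0,"x": 0,"y": 0,"z": 0,"wx": 0,"wy": 0,"wz": 0},
    {"jaw": 0.0,"x": 0,"y": 0,"z": 0,"wx": 0,"wy": 0,"wz": 0}
  ],
  "grip_force": 90
}}

```text
time: 4.0
eef_pos: [453.0, -234.3, 60.3]
tcp_rot: [[-0.0, 0.239, 0.971], [0.0, 0.971, -0.239], [-1.0, -0.0, -0.0]]
force: [-0.0, -0.4, -1.3]
grip_width: -0.005
```

```bash
python3 -c "
from h import *
st()"
```

```text
t 4.0 p [ 453.  -234.3   60.3] th 76.19 F [-0.  -0.4 -1.3] M [-0.025 -0.006  0.013] w -0.4 tilt [-0.  0.]
```

The jaws shut fully, which means no key between the pads, so I need a look.

```bash
python3 - <<'E'
from h import *
im=eyes.grab_frame('wrist');s=eyes.grab_frame('side');np.save('s3.npy',s)
a=cv2.resize(im,(400,300));b=cv2.resize(s[120:225,300:440],(400,300),interpolation=cv2.INTER_CUBIC)
save('m3.png',np.hstack([a,b]))
E
```

```text
(no output)
```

View pics/m3.png

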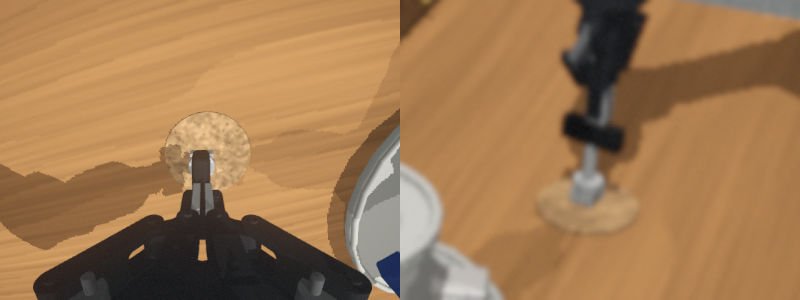

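The pads look closed on the bar, but the reading says shut. I'll lift a little and see whether the bar comes along.

Emit:
{"api": "send_rows", "payload": {
  "increments": [
    {"jaw": 0.0,"x": -0.005,"y": 0,"z": 0,"wx": 0,"wy": 0,"wz": 0},
    {"jaw": 0.0,"x": -0.01,"y": 0,"z": 0,"wx": 0,"wy": 0,"wz": 0},
    {"jaw": 0.0,"x": -0.02,"y": 0,"z": 0,"wx": 0,"wy": 0,"wz": 0},
    {"jaw": 0.0,"x": -0.01,"y": 0,"z": 0,"wx": 0,"wy": 0,"wz": 0},
    {"jaw": 0.0,"x": 0,"y": 0,"z": 0,"wx": 0,"wy": 0,"wz": 0}
  ]
}}

```text
time: 4.72
eef_pos: [453.6, -234.7, 106.2]
tcp_rot: [[0.002, 0.239, 0.971], [-0.001, 0.971, -0.239], [-1.0, -0.0, 0.002]]
force: [-0.4, 0.1, -0.3]
grip_width: -0.001
```

```bash
python3 - <<'E'
from h import *
st()
im=eyes.grab_frame('wrist');s=eyes.grab_frame('side')
np.save('w4.npy',im)
a=cv2.resize(im[190:340,190:390],(400,300),interpolation=cv2.INTER_CUBIC);b=cv2.resize(s[120:225,300:440],(400,300),interpolation=cv2.INTER_CUBIC)
save('m4.png',np.hstack([a,b]))
E
```

```text
t 4.72 p [ 453.6 -234.7  106.2] th 76.17 F [-0.4  0.1 -0.3] M [ 0.03   0.062 -0.04 ] w -0.1 tilt [ 0.1  -0.05]
```

View pics/m4.png

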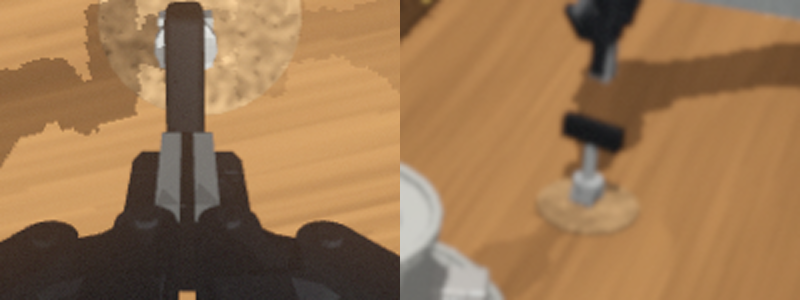

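The key was not gripped. It stands untouched while the closed fingers rose above it. I'll triangulate the fingertip against the reported TCP.

```bash
python3 - <<'E'
from h import *
o=get_obs();cw=eyes.calibration('wrist');cs=eyes.calibration('side')
P=np.array(o['eef_pos']);print(P,'wrist proj',proj(cw,P),'side proj',proj(cs,P),'bar side',proj(cs,[453.5,-234.8,80]),'bar wrist',proj(cw,[453.5,-234.8,93]))
o1,d1=ray(cs,[[370,147.3]]);o2,d2=ray(cw,[[283.5,256]])
A=np.c_[d1[0],-d2[0]];t=np.linalg.lstsq(A,o2-o1,rcond=None)[0]
print('tip',o1+d1[0]*t[0],o2+d2[0]*t[1])
im=np.load('w4.npy')
for p,ax,r in blobs(im,300,4000,(265,160,305,255),95): print(p,r)
E
```

```text
[ 452.77886538 -234.41285068  105.17202648] wrist proj [[282.24300165 247.09369754]] side proj [[368.82320344 158.10101666]] bar side [[367.83974586 166.12746128]] bar wrist [[281.98809948 240.82939169]]
tip [ 451.68841321 -231.70079189  139.37099856] [ 444.55040498 -231.61141592  135.97252144]
[281.92930649 222.75585384] ((281.5, 222.5), (63.0, 19.0), 90.0)
```

Two cues agree: the side-and-wrist ray crossing, and the jaw gap in pixels against its known 85 mm. The real fingertips sit about 34 mm higher than the reported TCP, while x and y agree. So the earlier close was just above the bar, with no contact. I'll go about 32 mm lower.

Emit:
{"api": "send_rows", "payload": {
  "increments": [
    {"jaw": 0.05,"x": 0,"y": 0,"z": 0,"wx": 0,"wy": 0,"wz": 0},
    {"jaw": 0.05,"x": 0,"y": 0,"z": 0,"wx": 0,"wy": 0,"wz": 0},
    {"jaw": 0.05,"x": 0.01,"y": 0,"z": 0,"wx": 0,"wy": 0,"wz": 0},
    {"jaw": 0.05,"x": 0.02,"y": 0,"z": 0,"wx": 0,"wy": 0,"wz": 0},
    {"jaw": 0.05,"x": 0.02,"y": 0,"z": 0,"wx": 0,"wy": 0,"wz": 0}
  ],
  "grip_force": 60
}}

```text
time: 5.45
eef_pos: [452.8, -234.2, 54.2]
tcp_rot: [[-0.0, 0.239, 0.971], [0.0, 0.971, -0.239], [-1.0, 0.0, -0.0]]
force: [0.4, -0.2, 1.0]
grip_width: 0.594
```

Emit:
{"api": "send_rows", "payload": {
  "increments": [
    {"jaw": 0.05,"x": 0.015,"y": 0,"z": 0,"wx": 0,"wy": 0,"wz": 0},
    {"jaw": 0.05,"x": 0.01,"y": 0,"z": 0,"wx": 0,"wy": 0,"wz": 0},
    {"jaw": 0.03,"x": 0,"y": 0,"z": 0,"wx": 0,"wy": 0,"wz": 0},
    {"jaw": 0.01,"x": 0,"y": 0,"z": 0,"wx": 0,"wy": 0,"wz": 0},
    {"jaw": 0.0,"x": 0,"y": 0,"z": 0,"wx": 0,"wy": 0,"wz": 0}
  ]
}}

```text
time: 6.08
eef_pos: [453.4, -234.5, 30.8]
tcp_rot: [[0.001, 0.239, 0.971], [-0.0, 0.971, -0.239], [-1.0, -0.0, 0.001]]
force: [0.5, -0.2, -1.1]
grip_width: 0.153
```

Emit:
{"api": "send_rows", "payload": {
  "increments": [
    {"jaw": 0.0,"x": 0,"y": 0,"z": 0,"wx": 0,"wy": 0,"wz": 0},
    {"jaw": 0.0,"x": 0,"y": 0,"z": 0,"wx": 0,"wy": 0,"wz": 0},
    {"jaw": 0.0,"x": 0,"y": 0,"z": 0,"wx": 0,"wy": 0,"wz": 0},
    {"jaw": 0.0,"x": 0,"y": 0,"z": 0,"wx": 0,"wy": 0,"wz": 0},
    {"jaw": 0.0,"x": 0,"y": 0,"z": 0,"wx": 0,"wy": 0,"wz": 0}
  ],
  "grip_force": 100
}}

```text
time: 6.7
eef_pos: [453.5, -234.5, 30.8]
tcp_rot: [[0.001, 0.239, 0.971], [-0.001, 0.971, -0.239], [-1.0, -0.0, 0.001]]
force: [-0.8, 0.2, 5.5]
grip_width: 0.143
```

```bash
python3 -c "
from h import *
st()"
```

```text
t 6.7 p [ 453.5 -234.5   30.8] th 76.18 F [-0.8  0.2  5.5] M [ 0.087  0.086 -0.066] w 12.2 tilt [ 0.05 -0.03]
```

The key is held: the width reads about 12 mm and the force shows a slight press on the coaster. Reference: TCP z 30.8 means feet at z 5. I'll lift and move so that the ring sits directly under the wrist camera.

Emit:
{"api": "send_rows", "payload": {
  "increments": [
    {"jaw": 0.0,"x": -0.01,"y": 0,"z": 0,"wx": 0,"wy": 0,"wz": 0},
    {"jaw": 0.0,"x": -0.035,"y": 0,"z": 0,"wx": 0,"wy": 0,"wz": 0},
    {"jaw": 0.0,"x": -0.05,"y": 0,"z": 0,"wx": 0,"wy": 0,"wz": 0},
    {"jaw": 0.0,"x": -0.05,"y": 0,"z": 0,"wx": 0,"wy": 0,"wz": 0},
    {"jaw": 0.0,"x": -0.04,"y": 0,"z": 0,"wx": 0,"wy": 0,"wz": 0}
  ]
}}

```text
time: 7.32
eef_pos: [453.0, -234.2, 217.6]
tcp_rot: [[0.001, 0.239, 0.971], [-0.0, 0.971, -0.239], [-1.0, -0.0, 0.001]]
force: [0.6, -0.3, -1.1]
grip_width: 0.142
```

```bash
python3 -c "
from h import *
st();plan([672,58,216],76.2,9)"
```

```text
t 7.33 p [ 453.  -234.2  217.6] th 76.2 F [ 0.6 -0.3 -1.1] M [-0.093 -0.068  0.064] w 12.1 tilt [ 0.06 -0.02]
from [ 453.  -234.2  217.6] 76.2 total [219.  292.2  -1.6] wx 0.0
x 0.2 y 37.3 z 15.9 wx 0.00
x 0.2 y 37.3 z 15.9 wx 0.00
x 0.2 y 37.3 z 15.9 wx 0.00
x 0.2 y 37.3 z 15.9 wx 0.00
x 0.2 y 37.3 z 15.9 wx 0.00
x 0.2 y 37.3 z 15.9 wx 0.00
x 0.2 y 37.3 z 15.9 wx 0.00
x 0.2 y 37.3 z 15.9 wx 0.00
x 0.2 y 37.3 z 15.9 wx 0.00
```

Total y 336, z 143. I'll run it with a soft start and stop.

Emit:
{"api": "send_rows", "payload": {
  "increments": [
    {"jaw": 0.0,"x": 0,"y": 0.025,"z": 0.011,"wx": 0,"wy": 0,"wz": 0},
    {"jaw": 0.0,"x": 0,"y": 0.045,"z": 0.019,"wx": 0,"wy": 0,"wz": 0},
    {"jaw": 0.0,"x": 0,"y": 0.05,"z": 0.021,"wx": 0,"wy": 0,"wz": 0},
    {"jaw": 0.0,"x": 0,"y": 0.05,"z": 0.021,"wx": 0,"wy": 0,"wz": 0},
    {"jaw": 0.0,"x": 0,"y": 0.05,"z": 0.021,"wx": 0,"wy": 0,"wz": 0}
  ]
}}

```text
time: 7.95
eef_pos: [596.3, -41.7, 215.5]
tcp_rot: [[-0.001, 0.239, 0.971], [-0.0, 0.971, -0.239], [-1.0, -0.0, -0.0]]
force: [-0.1, -0.6, -1.0]
grip_width: 0.143
```

Emit:
{"api": "send_rows", "payload": {
  "increments": [
    {"jaw": 0.0,"x": 0,"y": 0.05,"z": 0.021,"wx": 0,"wy": 0,"wz": 0},
    {"jaw": 0.0,"x": 0,"y": 0.04,"z": 0.018,"wx": 0,"wy": 0,"wz": 0},
    {"jaw": 0.0,"x": 0,"y": 0.02,"z": 0.009,"wx": 0,"wy": 0,"wz": 0},
    {"jaw": 0.0,"x": 0,"y": 0.006,"z": 0.002,"wx": 0,"wy": 0,"wz": 0},
    {"jaw": 0.0,"x": 0,"y": 0,"z": 0,"wx": 0,"wy": 0,"wz": 0}
  ]
}}

```text
time: 8.57
eef_pos: [671.5, 57.2, 215.1]
tcp_rot: [[-0.001, 0.239, 0.971], [-0.001, 0.971, -0.239], [-1.0, -0.001, -0.001]]
force: [0.6, -0.3, -1.4]
grip_width: 0.148
```

```bash
cat >> h.py <<'E'
def look(n):
    c=eyes.calibration('wrist');im=eyes.grab_frame('wrist');np.savez(n+'.npz',im=im,**c);save(n+'.png',im);return c,im
def screws(c,im,z=152,thr=120,box=(0,0,560,420),lo=60,hi=900):
    for p,ax,r in blobs(im,lo,hi,box,thr):
        a=onz(c,ax,z);v=a[1]-a[0];L=np.linalg.norm(v)
        if 15<L<32: print('s',p.round(1),onz(c,[p],z)[0,:2].round(1),a.mean(0)[:2].round(1),'h',round((np.degrees(np.arctan2(v[1],v[0]))+90)%180-90,1),'L',L.round(1),'wh',np.round(sorted(r[1]),1))
E
python3 - <<'E'
from h import *
st();print(get_obs()['q'].round(0));c,im=look('w5')
print(proj(c,[[596,76,141],[555,82,152],[589,36,152],[602,117,152],[637,70,152]]).round(0).tolist())
screws(c,im)
E
```

```text
t 8.57 p [671.5  57.2 215.1] th 76.19 F [ 0.6 -0.3 -1.4] M [-0.029  0.041  0.018] w 12.7 tilt [-0.06 -0.04]
[ 13.  41. -38.  81.  26.  67.  48.]
[[283.0, 121.0], [277.0, 64.0], [231.0, 125.0], [336.0, 116.0], [288.0, 174.0]]
s [211.3 211.2] [ 6.526e+02 -4.000e-01] [653.   -0.8] h 37.3 L 18.1 wh [19.3 21.6]
s [289.8 170.4] [634.8  72.3] [635.   72.4] h 0.5 L 24.2 wh [ 7.8 29.6]
s [233.2 124.1] [588.8  38. ] [588.8  37.8] h -16.3 L 22.7 wh [10. 30.]
s [338.1 113.9] [600.8 118.8] [601.1 118.4] h 20.3 L 22.9 wh [ 9.4 29.8]
s [279.9  61.2] [553.6  84.3] [554.1  84.5] h 15.8 L 23.6 wh [10.  33.6]
```

View pics/w5.png

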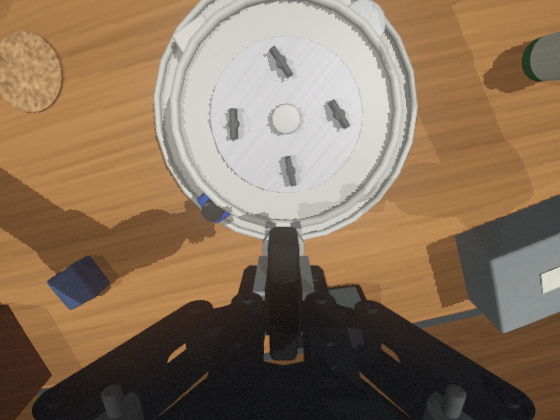

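The ring is in clear view with its button at (286,118). The screws are at (290,170), (233,124), (338,114) and (280,62), and the key bar hangs at (284,290). The ring geometry checks out: opposite pairs are 82 mm apart and orthogonal. Next I'll refine the headings.

```bash
cat >> h.py <<'E'
def heading(c,im,p,z=150,half=22,thr=None):
    x,y=np.round(p).astype(int);g=im.max(2).astype(float)[y-half:y+half+1,x-half:x+half+1]
    out=[]
    for t in ([thr] if thr else [90,110,130,150]):
        n,l,s,ce=cv2.connectedComponentsWithStats((g<t).astype(np.uint8))
        if n<2: continue
        k=1+np.argmax(s[1:,4]);ys,xs=np.nonzero(l==k)
        w=onz(c,np.c_[xs+x-half,ys+y-half],z)[:,:2];m=w.mean(0)
        e,V=np.linalg.eigh(np.cov((w-m).T));v=V[:,1]
        out.append((t,len(xs),m.round(1).tolist(),round((np.degrees(np.arctan2(v[1],v[0]))+90)%180-90,1),np.round(np.sqrt(12*e[::-1]),1).tolist()))
    return out
E
python3 - <<'E'
from h import *
d=np.load('w5.npz');im=d['im'];c={k:d[k] for k in d.files if k!='im'}
for n,p in dict(A=(290,170),B=(233,124),C=(338,114),D=(280,61)).items():
    for o in heading(c,im,p):print(n,o)
E
```

```text
A (110, 56, [634.1, 71.4], np.float64(-3.7), [27.5, 3.2])
A (130, 197, [635.3, 72.3], np.float64(-1.5), [23.2, 5.7])
A (150, 269, [635.8, 71.4], np.float64(-4.3), [23.1, 8.3])
B (110, 87, [590.8, 38.5], np.float64(-20.0), [24.4, 6.0])
B (130, 261, [588.5, 37.6], np.float64(-13.7), [22.4, 6.9])
B (150, 286, [588.4, 37.7], np.float64(-14.8), [23.1, 7.3])
C (110, 99, [601.0, 117.9], np.float64(20.6), [24.9, 3.9])
C (130, 260, [600.7, 119.3], np.float64(21.4), [22.3, 7.1])
C (150, 301, [601.1, 119.2], np.float64(20.9), [22.8, 7.9])
D (90, 2, [549.1, 80.8], np.float64(-14.2), [1.7, 0.0])
D (110, 95, [554.4, 83.7], np.float64(22.5), [26.3, 3.7])
D (130, 274, [553.5, 84.6], np.float64(21.1), [23.0, 6.2])
D (150, 309, [553.8, 84.6], np.float64(20.9), [23.5, 6.9])
```

```bash
python3 - <<'E'
from h import *
o=get_obs();c=eyes.calibration('wrist');P=np.array(o['eef_pos']);R=np.array(o['tcp_rot'])
z=P[2]-25.8+88
for s in(-32,32): print(proj(c,np.r_[(P-R[:,2]*s)[:2],z]).round(1))
plan([636.1,72.1,182],85,4)
E
```

```text
[[281.8 359.1]]
[[281.7 238.5]]
from [671.5  56.4 215.2] 76.1 total [-35.4  15.7 -33.2] wx -8.9
x 8.3 y 1.7 z -9.5 wx -2.22
x 8.3 y 2.1 z -9.5 wx -2.22
x 8.3 y 2.4 z -9.4 wx -2.22
x 8.3 y 2.8 z -9.3 wx -2.22
```

Emit:
{"api": "send_rows", "payload": {
  "increments": [
    {"jaw": 0.0,"x": 0.004,"y": 0.002,"z": -0.012,"wx": -3,"wy": 0,"wz": 0},
    {"jaw": 0.0,"x": 0.008,"y": 0.003,"z": -0.014,"wx": -3,"wy": 0,"wz": 0},
    {"jaw": 0.0,"x": 0.012,"y": 0.003,"z": -0.009,"wx": -2.9,"wy": 0,"wz": 0},
    {"jaw": 0.0,"x": 0.009,"y": 0.001,"z": -0.003,"wx": 0,"wy": 0,"wz": 0},
    {"jaw": 0.0,"x": 0,"y": 0,"z": 0,"wx": 0,"wy": 0,"wz": 0}
  ]
}}

```text
time: 9.25
eef_pos: [635.9, 72.2, 181.8]
tcp_rot: [[-0.001, 0.088, 0.996], [-0.001, 0.996, -0.088], [-1.0, -0.001, -0.001]]
force: [0.5, 0.8, -1.4]
grip_width: 0.145
```

```bash
python3 -c "
from h import *
st();plan([636.1,72.1,176],85,1)
s=eyes.grab_frame('side');save('m6.png',cv2.resize(s[150:240,220:340],(800,600),interpolation=cv2.INTER_CUBIC))"
```

```text
t 9.25 p [635.9  72.2 181.8] th 84.97 F [ 0.5  0.8 -1.4] M [-0.048 -0.04  -0.018] w 12.4 tilt [-0.07 -0.06]
from [635.9  72.2 181.8] 85.0 total [ 0.2 -0.1 -5.8] wx -0.0
x 5.8 y -0.1 z 0.2 wx -0.03
```

View pics/m6.png

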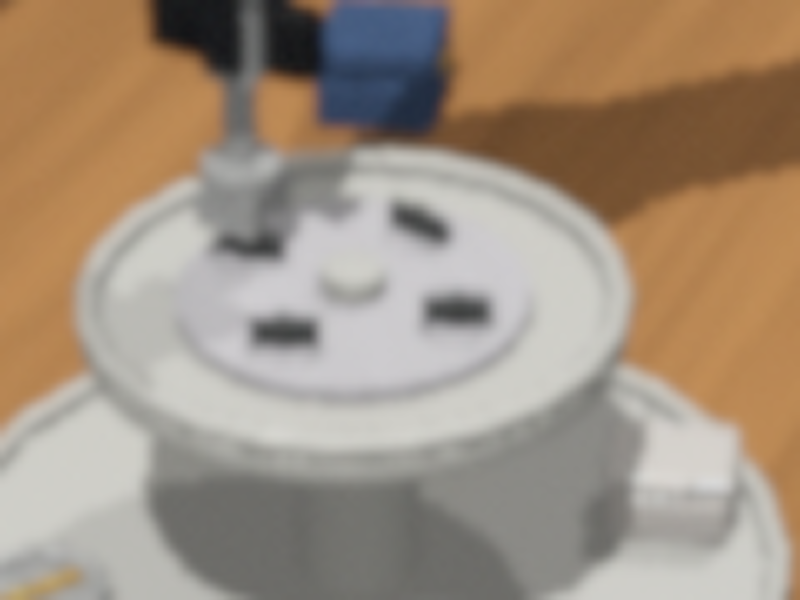

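The key hangs upright, with its socket at (240,185) in the crop and its feet just above screw A's head at (250,240). I'll descend with force checks.

Emit:
{"api": "send_rows", "payload": {
  "increments": [
    {"jaw": 0.0,"x": 0.002,"y": 0,"z": 0,"wx": 0,"wy": 0,"wz": 0},
    {"jaw": 0.0,"x": 0.002,"y": 0,"z": 0,"wx": 0,"wy": 0,"wz": 0},
    {"jaw": 0.0,"x": 0.002,"y": 0,"z": 0,"wx": 0,"wy": 0,"wz": 0},
    {"jaw": 0.0,"x": 0.001,"y": 0,"z": 0,"wx": 0,"wy": 0,"wz": 0},
    {"jaw": 0.0,"x": 0,"y": 0,"z": 0,"wx": 0,"wy": 0,"wz": 0}
  ]
}}

```text
time: 9.93
eef_pos: [636.4, 73.7, 175.2]
tcp_rot: [[-0.0, 0.086, 0.996], [-0.0, 0.996, -0.086], [-1.0, -0.0, -0.0]]
force: [0.1, -0.3, -1.2]
grip_width: 0.147
```

```bash
python3 -c "
from h import *
st()"
```

```text
t 9.93 p [636.4  73.7 175.2] th 85.09 F [ 0.1 -0.3 -1.2] M [-0.019  0.009  0.038] w 12.5 tilt [-0. -0.]
```

Emit:
{"api": "send_rows", "payload": {
  "increments": [
    {"jaw": 0.0,"x": 0.002,"y": 0,"z": 0,"wx": 0,"wy": 0,"wz": 0},
    {"jaw": 0.0,"x": 0.002,"y": 0,"z": 0,"wx": 0,"wy": 0,"wz": 0},
    {"jaw": 0.0,"x": 0.0015,"y": 0,"z": 0,"wx": 2,"wy": 0,"wz": 0},
    {"jaw": 0.0,"x": 0,"y": 0,"z": 0,"wx": 3,"wy": 0,"wz": 0},
    {"jaw": 0.0,"x": 0,"y": 0,"z": 0,"wx": 2,"wy": 0,"wz": 0}
  ]
}}

```text
time: 10.55
eef_pos: [636.3, 73.2, 169.7]
tcp_rot: [[-0.0, 0.209, 0.978], [-0.001, 0.978, -0.209], [-1.0, -0.001, 0.0]]
force: [0.1, -0.1, -2.1]
grip_width: 0.146
```

```bash
python3 -c "
from h import *
st()"
```

```text
t 10.55 p [636.3  73.2 169.7] th 77.95 F [ 0.1 -0.1 -2.1] M [-0.207 -0.049 -0.005] w 12.5 tilt [-0.01 -0.04]
```

Emit:
{"api": "send_rows", "payload": {
  "increments": [
    {"jaw": 0.0,"x": 0,"y": 0,"z": 0,"wx": 1.5,"wy": 0,"wz": 0},
    {"jaw": 0.0,"x": 0,"y": 0,"z": 0,"wx": 1.5,"wy": 0,"wz": 0},
    {"jaw": 0.0,"x": 0,"y": 0,"z": 0,"wx": 1.5,"wy": 0,"wz": 0},
    {"jaw": 0.0,"x": 0,"y": 0,"z": 0,"wx": 1.5,"wy": 0,"wz": 0},
    {"jaw": 0.0,"x": 0,"y": 0,"z": 0,"wx": 0,"wy": 0,"wz": 0}
  ]
}}

```text
time: 11.18
eef_pos: [636.3, 73.6, 169.8]
tcp_rot: [[-0.0, 0.308, 0.951], [-0.0, 0.951, -0.308], [-1.0, -0.0, 0.0]]
force: [0.4, -1.5, -1.8]
grip_width: 0.149
```

```bash
python3 -c "
from h import *
st()"
```

```text
t 11.18 p [636.3  73.6 169.8] th 72.07 F [ 0.4 -1.5 -1.8] M [-0.394 -0.087  0.023] w 12.7 tilt [-0.   -0.01]
```

Emit:
{"api": "send_rows", "payload": {
  "increments": [
    {"jaw": 0.0,"x": 0,"y": -0.0012,"z": 0,"wx": 1.5,"wy": 0,"wz": 0},
    {"jaw": 0.0,"x": 0,"y": 0,"z": 0,"wx": 1.5,"wy": 0,"wz": 0},
    {"jaw": 0.0,"x": 0,"y": 0,"z": 0,"wx": 1.0,"wy": 0,"wz": 0},
    {"jaw": 0.0,"x": 0,"y": 0,"z": 0,"wx": 0,"wy": 0,"wz": 0},
    {"jaw": 0.0,"x": 0,"y": 0,"z": 0,"wx": 0,"wy": 0,"wz": 0}
  ]
}}

```text
time: 11.8
eef_pos: [635.9, 72.8, 169.9]
tcp_rot: [[-0.0, 0.373, 0.928], [0.0, 0.928, -0.373], [-1.0, 0.0, -0.0]]
force: [-0.5, -0.4, -0.6]
grip_width: 0.143
```

```bash
python3 -c "
from h import *
st()"
```

```text
t 11.8 p [635.9  72.8 169.9] th 68.1 F [-0.5 -0.4 -0.6] M [ 0.011 -0.026 -0.015] w 12.2 tilt [-0.    0.02]
```

Emit:
{"api": "send_rows", "payload": {
  "increments": [
    {"jaw": 0.0,"x": 0,"y": 0,"z": 0,"wx": 1.5,"wy": 0,"wz": 0},
    {"jaw": 0.0,"x": 0,"y": 0,"z": 0,"wx": 1.5,"wy": 0,"wz": 0},
    {"jaw": 0.0,"x": 0,"y": 0,"z": 0,"wx": 1.5,"wy": 0,"wz": 0},
    {"jaw": 0.0,"x": 0,"y": 0,"z": 0,"wx": 0.5,"wy": 0,"wz": 0},
    {"jaw": 0.0,"x": 0,"y": 0,"z": 0,"wx": 0,"wy": 0,"wz": 0}
  ]
}}

```text
time: 12.42
eef_pos: [636.1, 72.7, 169.9]
tcp_rot: [[0.0, 0.452, 0.892], [0.0, 0.892, -0.452], [-1.0, 0.0, 0.0]]
force: [-0.2, 0.1, -1.4]
grip_width: 0.149
```

```bash
python3 -c "
from h import *
st()"
```

```text
t 12.43 p [636.1  72.7 169.9] th 63.1 F [-0.2  0.1 -1.4] M [ 0.189 -0.045  0.166] w 12.7 tilt [0.02 0.01]
```

Mz jumped to 0.17 N·m, so screw A bit between θ 68 and 63. I'll give 7.5° more, then back off within the play and lift.

Emit:
{"api": "send_rows", "payload": {
  "increments": [
    {"jaw": 0.0,"x": 0,"y": 0,"z": 0,"wx": 2.5,"wy": 0,"wz": 0},
    {"jaw": 0.0,"x": 0,"y": 0,"z": 0,"wx": 2.5,"wy": 0,"wz": 0},
    {"jaw": 0.0,"x": 0,"y": 0,"z": 0,"wx": 1.5,"wy": 0,"wz": 0},
    {"jaw": 0.0,"x": 0,"y": 0,"z": 0,"wx": 1.0,"wy": 0,"wz": 0},
    {"jaw": 0.0,"x": 0,"y": 0,"z": 0,"wx": 0,"wy": 0,"wz": 0}
  ]
}}

```text
time: 13.05
eef_pos: [636.2, 72.8, 169.9]
tcp_rot: [[0.0, 0.565, 0.825], [0.0, 0.825, -0.565], [-1.0, 0.001, 0.0]]
force: [1.1, 1.4, -1.8]
grip_width: 0.141
```

```bash
python3 -c "
from h import *
st()"
```

```text
t 13.05 p [636.2  72.8 169.9] th 55.58 F [ 1.1  1.4 -1.8] M [ 0.48  -0.33   0.145] w 12.1 tilt [0.02 0.02]
```

```bash
cat >> h.py <<'E'
def go(pos,th,n,back=9):
    """lateral rows after a back-off turn of `back` deg ccw"""
    o=get_obs();R=np.array(o['tcp_rot']);p=np.array(o['eef_pos']);h0=head(R)+back
    d=(np.array(pos)-p[:2]);dw=h0-th;f=np.array([.15,.25,.25,.2,.15]) if n==5 else np.ones(n)/n
    print('start th',round(h0,1),'dw',round(dw,1),'d',d.round(1))
    k=0
    for i in range(n):
        a=np.radians(h0-k);s=d*f[i];w=dw/n;k+=w
        print(f"y {s@[np.cos(a),np.sin(a)]:.1f} z {s@[np.sin(a),-np.cos(a)]:.1f} wx {w:.2f}")
E
python3 -c "
from h import *
go([553.4,84.4],107,5)"
```

```text
start th 64.6 dw -42.4 d [-82.8  11.6]
y -3.8 z -12.0 wx -8.48
y -3.2 z -20.6 wx -8.48
y -0.2 z -20.9 wx -8.48
y 2.3 z -16.6 wx -8.48
y 3.6 z -12.0 wx -8.48
```

Emit:
{"api": "send_rows", "payload": {
  "increments": [
    {"jaw": 0.0,"x": 0,"y": 0,"z": 0,"wx": -9,"wy": 0,"wz": 0},
    {"jaw": 0.0,"x": -0.006,"y": 0,"z": 0,"wx": 0,"wy": 0,"wz": 0},
    {"jaw": 0.0,"x": -0.014,"y": 0,"z": 0,"wx": 0,"wy": 0,"wz": 0},
    {"jaw": 0.0,"x": 0,"y": -0.0038,"z": -0.012,"wx": -8.5,"wy": 0,"wz": 0},
    {"jaw": 0.0,"x": 0,"y": -0.0032,"z": -0.0206,"wx": -8.5,"wy": 0,"wz": 0}
  ]
}}

```text
time: 13.68
eef_pos: [603.4, 76.8, 191.1]
tcp_rot: [[0.002, 0.145, 0.989], [-0.001, 0.989, -0.145], [-1.0, -0.0, 0.002]]
force: [-0.3, -0.1, -1.2]
grip_width: 0.141
```

Emit:
{"api": "send_rows", "payload": {
  "increments": [
    {"jaw": 0.0,"x": 0,"y": -0.0002,"z": -0.0209,"wx": -8.5,"wy": 0,"wz": 0},
    {"jaw": 0.0,"x": 0,"y": 0.0023,"z": -0.0166,"wx": -8.5,"wy": 0,"wz": 0},
    {"jaw": 0.0,"x": 0.004,"y": 0.0036,"z": -0.012,"wx": -8.4,"wy": 0,"wz": 0},
    {"jaw": 0.0,"x": 0.006,"y": 0,"z": 0,"wx": 0,"wy": 0,"wz": 0},
    {"jaw": 0.0,"x": 0,"y": 0,"z": 0,"wx": 0,"wy": 0,"wz": 0}
  ]
}}

```text
time: 14.3
eef_pos: [553.8, 83.5, 179.9]
tcp_rot: [[0.0, -0.288, 0.958], [-0.001, 0.958, 0.288], [-1.0, -0.001, 0.0]]
force: [-0.5, -0.4, -1.8]
grip_width: 0.147
```

```bash
python3 -c "
from h import *
st();plan([553.4,84.4,176],107,1)"
```

```text
t 14.3 p [553.8  83.5 179.9] th 106.76 F [-0.5 -0.4 -1.8] M [ 0.009 -0.053 -0.009] w 12.5 tilt [ 0.02 -0.04]
from [553.8  83.5 179.9] 106.8 total [-0.4  0.9 -3.9] wx -0.2
x 3.9 y 1.0 z -0.1 wx -0.24
```

Emit:
{"api": "send_rows", "payload": {
  "increments": [
    {"jaw": 0.0,"x": 0.0025,"y": 0.0006,"z": 0,"wx": 0,"wy": 0,"wz": 0},
    {"jaw": 0.0,"x": 0.0025,"y": 0,"z": 0,"wx": 0,"wy": 0,"wz": 0},
    {"jaw": 0.0,"x": 0.0025,"y": 0,"z": 0,"wx": 0,"wy": 0,"wz": 0},
    {"jaw": 0.0,"x": 0.0025,"y": 0,"z": 0,"wx": 2,"wy": 0,"wz": 0},
    {"jaw": 0.0,"x": 0,"y": 0,"z": 0,"wx": 3,"wy": 0,"wz": 0}
  ]
}}

```text
time: 14.92
eef_pos: [552.8, 84.6, 169.5]
tcp_rot: [[-0.001, -0.205, 0.979], [0.0, 0.979, 0.205], [-1.0, 0.0, -0.001]]
force: [0.2, -0.1, -1.4]
grip_width: 0.143
```

```bash
python3 -c "
from h import *
st()"
```

```text
t 14.93 p [552.8  84.6 169.5] th 101.82 F [ 0.2 -0.1 -1.4] M [-0.041  0.019 -0.008] w 12.2 tilt [-0.03  0.  ]
```

Emit:
{"api": "send_rows", "payload": {
  "increments": [
    {"jaw": 0.0,"x": 0,"y": 0,"z": 0,"wx": 3,"wy": 0,"wz": 0},
    {"jaw": 0.0,"x": 0,"y": 0,"z": 0,"wx": 3,"wy": 0,"wz": 0},
    {"jaw": 0.0,"x": 0,"y": 0,"z": 0,"wx": 1.5,"wy": 0,"wz": 0},
    {"jaw": 0.0,"x": 0,"y": 0,"z": 0,"wx": 0.5,"wy": 0,"wz": 0},
    {"jaw": 0.0,"x": 0,"y": 0,"z": 0,"wx": 0,"wy": 0,"wz": 0}
  ]
}}

```text
time: 15.55
eef_pos: [553.0, 84.7, 169.8]
tcp_rot: [[-0.0, -0.07, 0.998], [0.0, 0.998, 0.07], [-1.0, 0.0, -0.0]]
force: [0.4, 0.4, -2.3]
grip_width: 0.137
```

```bash
python3 -c "
from h import *
st()"
```

```text
t 15.55 p [553.   84.7 169.8] th 94.0 F [ 0.4  0.4 -2.3] M [0.101 0.002 0.018] w 11.7 tilt [-0.    0.01]
```

Emit:
{"api": "send_rows", "payload": {
  "increments": [
    {"jaw": 0.0,"x": 0,"y": 0,"z": 0,"wx": 1.5,"wy": 0,"wz": 0},
    {"jaw": 0.0,"x": 0,"y": 0,"z": 0,"wx": 1.5,"wy": 0,"wz": 0},
    {"jaw": 0.0,"x": 0,"y": 0,"z": 0,"wx": 1.5,"wy": 0,"wz": 0},
    {"jaw": 0.0,"x": 0,"y": 0,"z": 0,"wx": 0.5,"wy": 0,"wz": 0},
    {"jaw": 0.0,"x": 0,"y": 0,"z": 0,"wx": 0,"wy": 0,"wz": 0}
  ]
}}

```text
time: 16.18
eef_pos: [553.0, 84.8, 169.9]
tcp_rot: [[0.0, 0.018, 1.0], [0.0, 1.0, -0.018], [-1.0, 0.0, 0.0]]
force: [-0.9, 0.9, -1.6]
grip_width: 0.142
```

```bash
python3 -c "
from h import *
st()"
```

```text
t 16.18 p [553.   84.8 169.9] th 88.99 F [-0.9  0.9 -1.6] M [ 0.215 -0.033 -0.015] w 12.1 tilt [0.01 0.01]
```

Emit:
{"api": "send_rows", "payload": {
  "increments": [
    {"jaw": 0.0,"x": 0,"y": 0.0006,"z": 0,"wx": 1.5,"wy": 0,"wz": 0},
    {"jaw": 0.0,"x": 0,"y": 0,"z": 0,"wx": 1.5,"wy": 0,"wz": 0},
    {"jaw": 0.0,"x": 0,"y": 0,"z": 0,"wx": 1.5,"wy": 0,"wz": 0},
    {"jaw": 0.0,"x": 0,"y": 0,"z": 0,"wx": 0.5,"wy": 0,"wz": 0},
    {"jaw": 0.0,"x": 0,"y": 0,"z": 0,"wx": 0,"wy": 0,"wz": 0}
  ]
}}

```text
time: 16.8
eef_pos: [553.0, 85.0, 169.8]
tcp_rot: [[0.0, 0.105, 0.994], [-0.0, 0.994, -0.105], [-1.0, -0.0, 0.0]]
force: [0.2, -0.9, -2.1]
grip_width: 0.144
```

```bash
python3 -c "
from h import *
st()"
```

```text
t 16.8 p [553.   85.  169.8] th 83.98 F [ 0.2 -0.9 -2.1] M [-0.127 -0.045  0.027] w 12.3 tilt [ 0.   -0.02]
```

Emit:
{"api": "send_rows", "payload": {
  "increments": [
    {"jaw": 0.0,"x": 0,"y": 0,"z": 0,"wx": 1.5,"wy": 0,"wz": 0},
    {"jaw": 0.0,"x": 0,"y": 0,"z": 0,"wx": 1.5,"wy": 0,"wz": 0},
    {"jaw": 0.0,"x": 0,"y": 0,"z": 0,"wx": 1.5,"wy": 0,"wz": 0},
    {"jaw": 0.0,"x": 0,"y": 0,"z": 0,"wx": 0.5,"wy": 0,"wz": 0},
    {"jaw": 0.0,"x": 0,"y": 0,"z": 0,"wx": 0,"wy": 0,"wz": 0}
  ]
}}

```text
time: 17.42
eef_pos: [553.1, 85.2, 169.8]
tcp_rot: [[0.0, 0.191, 0.982], [-0.0, 0.982, -0.191], [-1.0, -0.0, 0.0]]
force: [1.2, -0.8, -1.6]
grip_width: 0.148
```

```bash
python3 -c "
from h import *
st()"
```

```text
t 17.43 p [553.1  85.2 169.8] th 78.99 F [ 1.2 -0.8 -1.6] M [-0.257 -0.188  0.164] w 12.7 tilt [ 0.01 -0.01]
```

Emit:
{"api": "send_rows", "payload": {
  "increments": [
    {"jaw": 0.0,"x": 0,"y": 0,"z": 0,"wx": 2.5,"wy": 0,"wz": 0},
    {"jaw": 0.0,"x": 0,"y": 0,"z": 0,"wx": 2.5,"wy": 0,"wz": 0},
    {"jaw": 0.0,"x": 0,"y": 0,"z": 0,"wx": 1.5,"wy": 0,"wz": 0},
    {"jaw": 0.0,"x": 0,"y": 0,"z": 0,"wx": 1.0,"wy": 0,"wz": 0},
    {"jaw": 0.0,"x": 0,"y": 0,"z": 0,"wx": 0,"wy": 0,"wz": 0}
  ]
}}

```text
time: 18.05
eef_pos: [553.1, 85.3, 169.9]
tcp_rot: [[0.0, 0.318, 0.948], [0.0, 0.948, -0.318], [-1.0, 0.0, 0.0]]
force: [1.3, -1.5, -2.5]
grip_width: 0.146
```

```bash
python3 -c "
from h import *
st();go([588.4,37.3],72,5)"
```

```text
t 18.05 p [553.1  85.3 169.9] th 71.48 F [ 1.3 -1.5 -2.5] M [-0.194 -0.368  0.145] w 12.4 tilt [0.02 0.  ]
start th 80.5 dw 8.5 d [ 35.3 -48. ]
y -6.2 z 6.4 wx 1.70
y -10.1 z 11.0 wx 1.70
y -9.7 z 11.3 wx 1.70
y -7.5 z 9.2 wx 1.70
y -5.4 z 7.1 wx 1.70
```

Emit:
{"api": "send_rows", "payload": {
  "increments": [
    {"jaw": 0.0,"x": 0,"y": 0,"z": 0,"wx": -9,"wy": 0,"wz": 0},
    {"jaw": 0.0,"x": -0.006,"y": 0,"z": 0,"wx": 0,"wy": 0,"wz": 0},
    {"jaw": 0.0,"x": -0.014,"y": 0,"z": 0,"wx": 0,"wy": 0,"wz": 0},
    {"jaw": 0.0,"x": 0,"y": -0.0062,"z": 0.0064,"wx": 1.7,"wy": 0,"wz": 0},
    {"jaw": 0.0,"x": 0,"y": -0.0101,"z": 0.011,"wx": 1.7,"wy": 0,"wz": 0}
  ]
}}

```text
time: 18.68
eef_pos: [567.7, 65.5, 190.2]
tcp_rot: [[0.001, 0.226, 0.974], [-0.0, 0.974, -0.226], [-1.0, -0.0, 0.001]]
force: [-0.5, -0.3, -2.1]
grip_width: 0.147
```

Emit:
{"api": "send_rows", "payload": {
  "increments": [
    {"jaw": 0.0,"x": 0,"y": -0.0097,"z": 0.0113,"wx": 1.7,"wy": 0,"wz": 0},
    {"jaw": 0.0,"x": 0,"y": -0.0075,"z": 0.0092,"wx": 1.7,"wy": 0,"wz": 0},
    {"jaw": 0.0,"x": 0.004,"y": -0.0054,"z": 0.0071,"wx": 1.7,"wy": 0,"wz": 0},
    {"jaw": 0.0,"x": 0.006,"y": 0,"z": 0,"wx": 0,"wy": 0,"wz": 0},
    {"jaw": 0.0,"x": 0,"y": 0,"z": 0,"wx": 0,"wy": 0,"wz": 0}
  ]
}}

```text
time: 19.3
eef_pos: [587.4, 37.7, 179.0]
tcp_rot: [[-0.002, 0.308, 0.951], [0.0, 0.951, -0.308], [-1.0, -0.0, -0.002]]
force: [-0.6, 0.6, -1.9]
grip_width: 0.145
```

```bash
python3 -c "
from h import *
st();plan([588.4,37.3,170],72,1)"
```

```text
t 19.3 p [587.4  37.7 179. ] th 72.04 F [-0.6  0.6 -1.9] M [ 0.04  -0.044  0.089] w 12.4 tilt [-0.1   0.02]
from [587.4  37.7 179. ] 72.0 total [ 1.  -0.4 -9. ] wx 0.0
x 9.0 y -0.1 z 1.1 wx 0.04
```

Emit:
{"api": "send_rows", "payload": {
  "increments": [
    {"jaw": 0.0,"x": 0.0025,"y": 0,"z": 0.0006,"wx": 0,"wy": 0,"wz": 0},
    {"jaw": 0.0,"x": 0.0025,"y": 0,"z": 0,"wx": 0,"wy": 0,"wz": 0},
    {"jaw": 0.0,"x": 0.0025,"y": 0,"z": 0,"wx": 0,"wy": 0,"wz": 0},
    {"jaw": 0.0,"x": 0.0015,"y": 0,"z": 0,"wx": 2,"wy": 0,"wz": 0},
    {"jaw": 0.0,"x": 0,"y": 0,"z": 0,"wx": 3,"wy": 0,"wz": 0}
  ]
}}

```text
time: 19.92
eef_pos: [588.8, 37.1, 170.6]
tcp_rot: [[-0.0, 0.394, 0.919], [0.0, 0.919, -0.394], [-1.0, -0.0, -0.0]]
force: [0.1, -0.6, -1.4]
grip_width: 0.148
```

```bash
python3 -c "
from h import *
st()"
```

```text
t 19.93 p [588.8  37.1 170.6] th 66.83 F [ 0.1 -0.6 -1.4] M [0.002 0.069 0.03 ] w 12.6 tilt [-0.01  0.  ]
```

Emit:
{"api": "send_rows", "payload": {
  "increments": [
    {"jaw": 0.0,"x": 0.0005,"y": 0,"z": 0,"wx": 3,"wy": 0,"wz": 0},
    {"jaw": 0.0,"x": 0,"y": 0,"z": 0,"wx": 3,"wy": 0,"wz": 0},
    {"jaw": 0.0,"x": 0,"y": 0,"z": 0,"wx": 1,"wy": 0,"wz": 0},
    {"jaw": 0.0,"x": 0,"y": 0,"z": 0,"wx": 0,"wy": 0,"wz": 0},
    {"jaw": 0.0,"x": 0,"y": 0,"z": 0,"wx": 0,"wy": 0,"wz": 0}
  ]
}}

```text
time: 20.55
eef_pos: [588.9, 37.3, 170.3]
tcp_rot: [[0.0, 0.5, 0.866], [0.0, 0.866, -0.5], [-1.0, 0.0, -0.0]]
force: [0.3, 0.5, -1.7]
grip_width: 0.146
```

```bash
python3 -c "
from h import *
st()"
```

```text
t 20.55 p [588.9  37.3 170.3] th 60.01 F [ 0.3  0.5 -1.7] M [ 0.197 -0.057  0.018] w 12.5 tilt [0.01 0.02]
```

Emit:
{"api": "send_rows", "payload": {
  "increments": [
    {"jaw": 0.0,"x": 0,"y": 0,"z": 0,"wx": 1.5,"wy": 0,"wz": 0},
    {"jaw": 0.0,"x": 0,"y": 0,"z": 0,"wx": 1.5,"wy": 0,"wz": 0},
    {"jaw": 0.0,"x": 0,"y": 0,"z": 0,"wx": 1.5,"wy": 0,"wz": 0},
    {"jaw": 0.0,"x": 0,"y": 0,"z": 0,"wx": 0.5,"wy": 0,"wz": 0},
    {"jaw": 0.0,"x": 0,"y": 0,"z": 0,"wx": 0,"wy": 0,"wz": 0}
  ]
}}

```text
time: 21.18
eef_pos: [588.9, 37.2, 170.4]
tcp_rot: [[0.0, 0.574, 0.819], [0.0, 0.819, -0.574], [-1.0, 0.0, 0.0]]
force: [0.3, 0.7, -1.2]
grip_width: 0.146
```

```bash
python3 -c "
from h import *
st()"
```

```text
t 21.18 p [588.9  37.2 170.4] th 54.99 F [ 0.3  0.7 -1.2] M [ 0.33  -0.143  0.006] w 12.4 tilt [0.01 0.01]
```

Emit:
{"api": "send_rows", "payload": {
  "increments": [
    {"jaw": 0.0,"x": 0,"y": 0.0006,"z": 0,"wx": 1.5,"wy": 0,"wz": 0},
    {"jaw": 0.0,"x": 0,"y": 0,"z": 0,"wx": 1.5,"wy": 0,"wz": 0},
    {"jaw": 0.0,"x": 0,"y": 0,"z": 0,"wx": 1.5,"wy": 0,"wz": 0},
    {"jaw": 0.0,"x": 0,"y": 0,"z": 0,"wx": 0.5,"wy": 0,"wz": 0},
    {"jaw": 0.0,"x": 0,"y": 0,"z": 0,"wx": 0,"wy": 0,"wz": 0}
  ]
}}

```text
time: 21.8
eef_pos: [589.1, 37.5, 170.3]
tcp_rot: [[-0.0, 0.643, 0.766], [-0.0, 0.766, -0.643], [-1.0, -0.0, 0.0]]
force: [0.0, 0.2, -1.9]
grip_width: 0.142
```

```bash
python3 -c "
from h import *
st()"
```

```text
t 21.8 p [589.1  37.5 170.3] th 49.98 F [ 0.   0.2 -1.9] M [ 0.07   0.045 -0.015] w 12.1 tilt [-0.01 -0.02]
```

Emit:
{"api": "send_rows", "payload": {
  "increments": [
    {"jaw": 0.0,"x": 0,"y": 0,"z": 0,"wx": 1.5,"wy": 0,"wz": 0},
    {"jaw": 0.0,"x": 0,"y": 0,"z": 0,"wx": 1.5,"wy": 0,"wz": 0},
    {"jaw": 0.0,"x": 0,"y": 0,"z": 0,"wx": 1.5,"wy": 0,"wz": 0},
    {"jaw": 0.0,"x": 0,"y": 0,"z": 0,"wx": 0,"wy": 0,"wz": 0},
    {"jaw": 0.0,"x": 0,"y": 0,"z": 0,"wx": 0,"wy": 0,"wz": 0}
  ]
}}

```text
time: 22.42
eef_pos: [589.2, 37.5, 170.3]
tcp_rot: [[0.0, 0.701, 0.713], [-0.0, 0.713, -0.701], [-1.0, -0.0, 0.0]]
force: [0.1, -0.7, -1.3]
grip_width: 0.145
```

```bash
python3 -c "
from h import *
st()"
```

```text
t 22.43 p [589.2  37.5 170.3] th 45.5 F [ 0.1 -0.7 -1.3] M [-0.014 -0.012  0.071] w 12.4 tilt [ 0.   -0.01]
```

Emit:
{"api": "send_rows", "payload": {
  "increments": [
    {"jaw": 0.0,"x": 0,"y": 0,"z": 0,"wx": 1.0,"wy": 0,"wz": 0},
    {"jaw": 0.0,"x": 0,"y": 0,"z": 0,"wx": 1.0,"wy": 0,"wz": 0},
    {"jaw": 0.0,"x": 0,"y": 0,"z": 0,"wx": 0.5,"wy": 0,"wz": 0},
    {"jaw": 0.0,"x": 0,"y": 0,"z": 0,"wx": 0,"wy": 0,"wz": 0},
    {"jaw": 0.0,"x": 0,"y": 0,"z": 0,"wx": 0,"wy": 0,"wz": 0}
  ]
}}

```text
time: 23.05
eef_pos: [589.3, 37.5, 170.4]
tcp_rot: [[0.0, 0.731, 0.682], [-0.0, 0.682, -0.731], [-1.0, 0.0, 0.0]]
force: [-0.1, -0.0, -1.4]
grip_width: 0.142
```

```bash
python3 -c "
from h import *
st()
eyes.calibration('top')
eyes.grab_frame('top');st()"
```

```text
t 23.05 p [589.3  37.5 170.4] th 42.99 F [-0.1 -0.  -1.4] M [-0.018 -0.118  0.232] w 12.1 tilt [ 0.01 -0.  ]
t 23.1 p [589.3  37.6 170.4] th 42.99 F [ 0.1  0.4 -1.7] M [-0.008 -0.104  0.158] w 12.6 tilt [ 0.01 -0.  ]
```

Emit:
{"api": "send_rows", "payload": {
  "increments": [
    {"jaw": 0.0,"x": 0,"y": 0,"z": 0,"wx": 2.5,"wy": 0,"wz": 0},
    {"jaw": 0.0,"x": 0,"y": 0,"z": 0,"wx": 2.5,"wy": 0,"wz": 0},
    {"jaw": 0.0,"x": 0,"y": 0,"z": 0,"wx": 2,"wy": 0,"wz": 0},
    {"jaw": 0.0,"x": 0,"y": 0,"z": 0,"wx": 1.0,"wy": 0,"wz": 0},
    {"jaw": 0.0,"x": 0,"y": 0,"z": 0,"wx": 0,"wy": 0,"wz": 0}
  ]
}}

```text
time: 23.72
eef_pos: [589.4, 37.6, 170.4]
tcp_rot: [[0.0, 0.819, 0.573], [-0.0, 0.573, -0.819], [-1.0, 0.0, 0.0]]
force: [0.4, -0.6, -1.6]
grip_width: 0.144
```

```bash
python3 -c "
from h import *
st();go([600.7,120.3],107,7)"
```

```text
t 23.73 p [589.4  37.6 170.4] th 34.98 F [ 0.4 -0.6 -1.6] M [-0.088 -0.276  0.139] w 12.3 tilt [ 0.02 -0.01]
start th 44.0 dw -63.0 d [11.3 82.7]
y 9.4 z -7.4 wx -9.00
y 10.4 z -5.8 wx -9.00
y 11.2 z -4.1 wx -9.00
y 11.7 z -2.3 wx -9.00
y 11.9 z -0.5 wx -9.00
y 11.8 z 1.4 wx -9.00
y 11.5 z 3.2 wx -9.00
```

Emit:
{"api": "send_rows", "payload": {
  "increments": [
    {"jaw": 0.0,"x": 0,"y": 0,"z": 0,"wx": -9,"wy": 0,"wz": 0},
    {"jaw": 0.0,"x": -0.006,"y": 0,"z": 0,"wx": 0,"wy": 0,"wz": 0},
    {"jaw": 0.0,"x": -0.014,"y": 0,"z": 0,"wx": 0,"wy": 0,"wz": 0},
    {"jaw": 0.0,"x": 0,"y": 0.0094,"z": -0.0074,"wx": -9,"wy": 0,"wz": 0},
    {"jaw": 0.0,"x": 0,"y": 0.0104,"z": -0.0058,"wx": -9,"wy": 0,"wz": 0}
  ]
}}

```text
time: 24.35
eef_pos: [593.0, 61.5, 191.8]
tcp_rot: [[0.002, 0.467, 0.884], [-0.0, 0.884, -0.467], [-1.0, 0.001, 0.002]]
force: [-1.3, -0.3, -1.2]
grip_width: 0.145
```

Emit:
{"api": "send_rows", "payload": {
  "increments": [
    {"jaw": 0.0,"x": 0,"y": 0.0112,"z": -0.0041,"wx": -9,"wy": 0,"wz": 0},
    {"jaw": 0.0,"x": 0,"y": 0.0117,"z": -0.0023,"wx": -9,"wy": 0,"wz": 0},
    {"jaw": 0.0,"x": 0,"y": 0.0119,"z": -0.0005,"wx": -9,"wy": 0,"wz": 0},
    {"jaw": 0.0,"x": 0,"y": 0.0118,"z": 0.0014,"wx": -9,"wy": 0,"wz": 0},
    {"jaw": 0.0,"x": 0,"y": 0.0115,"z": 0.0032,"wx": -9,"wy": 0,"wz": 0}
  ]
}}

```text
time: 24.98
eef_pos: [600.9, 120.5, 191.5]
tcp_rot: [[0.001, -0.295, 0.956], [-0.0, 0.956, 0.295], [-1.0, -0.001, 0.001]]
force: [-0.3, -1.0, -2.0]
grip_width: 0.143
```

Emit:
{"api": "send_rows", "payload": {
  "increments": [
    {"jaw": 0.0,"x": 0.004,"y": 0,"z": 0,"wx": 0,"wy": 0,"wz": 0},
    {"jaw": 0.0,"x": 0.006,"y": 0,"z": 0,"wx": 0,"wy": 0,"wz": 0},
    {"jaw": 0.0,"x": 0,"y": 0,"z": 0,"wx": 0,"wy": 0,"wz": 0},
    {"jaw": 0.0,"x": 0,"y": 0,"z": 0,"wx": 0,"wy": 0,"wz": 0},
    {"jaw": 0.0,"x": 0,"y": 0,"z": 0,"wx": 0,"wy": 0,"wz": 0}
  ]
}}

```text
time: 25.6
eef_pos: [600.6, 120.1, 180.5]
tcp_rot: [[0.0, -0.291, 0.957], [-0.0, 0.957, 0.291], [-1.0, -0.0, 0.0]]
force: [-0.0, -0.7, -1.0]
grip_width: 0.147
```

```bash
python3 -c "
from h import *
st();plan([600.7,120.2,170],107,1)"
```

```text
t 25.6 p [600.6 120.1 180.5] th 106.95 F [-0.  -0.7 -1. ] M [ 0.024  0.032 -0.011] w 12.5 tilt [ 0.02 -0.  ]
from [600.6 120.1 180.5] 106.9 total [  0.1   0.1 -10.5] wx -0.1
x 10.5 y 0.0 z 0.1 wx -0.05
```

Emit:
{"api": "send_rows", "payload": {
  "increments": [
    {"jaw": 0.0,"x": 0.003,"y": 0,"z": 0,"wx": 0,"wy": 0,"wz": 0},
    {"jaw": 0.0,"x": 0.003,"y": 0,"z": 0,"wx": 0,"wy": 0,"wz": 0},
    {"jaw": 0.0,"x": 0.003,"y": 0,"z": 0,"wx": 0,"wy": 0,"wz": 0},
    {"jaw": 0.0,"x": 0.0015,"y": 0,"z": 0,"wx": 2,"wy": 0,"wz": 0},
    {"jaw": 0.0,"x": 0,"y": 0,"z": 0,"wx": 3,"wy": 0,"wz": 0}
  ]
}}

```text
time: 26.22
eef_pos: [600.4, 120.2, 169.6]
tcp_rot: [[-0.0, -0.205, 0.979], [0.0, 0.979, 0.205], [-1.0, 0.0, -0.0]]
force: [0.1, 0.1, -1.4]
grip_width: 0.142
```

Emit:
{"api": "send_rows", "payload": {
  "increments": [
    {"jaw": 0.0,"x": 0,"y": 0,"z": 0,"wx": 3,"wy": 0,"wz": 0},
    {"jaw": 0.0,"x": 0,"y": 0,"z": 0,"wx": 3,"wy": 0,"wz": 0},
    {"jaw": 0.0,"x": 0,"y": 0,"z": 0,"wx": 2,"wy": 0,"wz": 0},
    {"jaw": 0.0,"x": 0,"y": 0,"z": 0,"wx": 0,"wy": 0,"wz": 0},
    {"jaw": 0.0,"x": 0,"y": 0,"z": 0,"wx": 0,"wy": 0,"wz": 0}
  ]
}}

```text
time: 26.85
eef_pos: [600.6, 120.1, 169.8]
tcp_rot: [[0.0, -0.07, 0.998], [-0.0, 0.998, 0.07], [-1.0, -0.0, 0.0]]
force: [0.7, -1.2, -1.6]
grip_width: 0.143
```

```bash
python3 -c "
from h import *
st()"
```

```text
t 26.85 p [600.6 120.1 169.8] th 94.0 F [ 0.7 -1.2 -1.6] M [-0.239 -0.277  0.01 ] w 12.2 tilt [ 0.01 -0.01]
```

Emit:
{"api": "send_rows", "payload": {
  "increments": [
    {"jaw": 0.0,"x": 0,"y": -0.0005,"z": 0.0004,"wx": 1.5,"wy": 0,"wz": 0},
    {"jaw": 0.0,"x": 0,"y": 0,"z": 0,"wx": 1.5,"wy": 0,"wz": 0},
    {"jaw": 0.0,"x": 0,"y": 0,"z": 0,"wx": 1.5,"wy": 0,"wz": 0},
    {"jaw": 0.0,"x": 0,"y": 0,"z": 0,"wx": 0,"wy": 0,"wz": 0},
    {"jaw": 0.0,"x": 0,"y": 0,"z": 0,"wx": 0,"wy": 0,"wz": 0}
  ]
}}

```text
time: 27.48
eef_pos: [600.8, 120.0, 169.8]
tcp_rot: [[-0.0, 0.009, 1.0], [0.0, 1.0, -0.009], [-1.0, 0.0, -0.0]]
force: [1.0, 0.2, -1.6]
grip_width: 0.147
```

```bash
python3 -c "
from h import *
st()"
```

```text
t 27.48 p [600.8 120.  169.8] th 89.5 F [ 1.   0.2 -1.6] M [ 0.11  -0.013 -0.017] w 12.5 tilt [-0.01  0.01]
```

Emit:
{"api": "send_rows", "payload": {
  "increments": [
    {"jaw": 0.0,"x": 0,"y": 0,"z": 0,"wx": 1.5,"wy": 0,"wz": 0},
    {"jaw": 0.0,"x": 0,"y": 0,"z": 0,"wx": 1.5,"wy": 0,"wz": 0},
    {"jaw": 0.0,"x": 0,"y": 0,"z": 0,"wx": 1.5,"wy": 0,"wz": 0},
    {"jaw": 0.0,"x": 0,"y": 0,"z": 0,"wx": 0,"wy": 0,"wz": 0},
    {"jaw": 0.0,"x": 0,"y": 0,"z": 0,"wx": 0,"wy": 0,"wz": 0}
  ]
}}

```text
time: 28.1
eef_pos: [600.9, 120.0, 169.9]
tcp_rot: [[0.0, 0.087, 0.996], [0.0, 0.996, -0.087], [-1.0, 0.0, -0.0]]
force: [0.1, 0.9, -1.6]
grip_width: 0.146
```

```bash
python3 -c "
from h import *
st()"
```

```text
t 28.1 p [600.9 120.  169.9] th 85.0 F [ 0.1  0.9 -1.6] M [0.287 0.019 0.001] w 12.5 tilt [0.   0.01]
```

Emit:
{"api": "send_rows", "payload": {
  "increments": [
    {"jaw": 0.0,"x": 0,"y": 0.0005,"z": 0,"wx": 1.5,"wy": 0,"wz": 0},
    {"jaw": 0.0,"x": 0,"y": 0,"z": 0,"wx": 1.5,"wy": 0,"wz": 0},
    {"jaw": 0.0,"x": 0,"y": 0,"z": 0,"wx": 1.5,"wy": 0,"wz": 0},
    {"jaw": 0.0,"x": 0,"y": 0,"z": 0,"wx": 0,"wy": 0,"wz": 0},
    {"jaw": 0.0,"x": 0,"y": 0,"z": 0,"wx": 0,"wy": 0,"wz": 0}
  ]
}}

```text
time: 28.72
eef_pos: [600.9, 120.2, 169.8]
tcp_rot: [[-0.0, 0.165, 0.986], [-0.0, 0.986, -0.165], [-1.0, -0.0, 0.0]]
force: [-0.3, 0.2, -0.8]
grip_width: 0.149
```

```bash
python3 -c "
from h import *
st()"
```

```text
t 28.73 p [600.9 120.2 169.8] th 80.49 F [-0.3  0.2 -0.8] M [0.085 0.065 0.018] w 12.7 tilt [-0.   -0.01]
```

Emit:
{"api": "send_rows", "payload": {
  "increments": [
    {"jaw": 0.0,"x": 0,"y": 0,"z": 0,"wx": 1.5,"wy": 0,"wz": 0},
    {"jaw": 0.0,"x": 0,"y": 0,"z": 0,"wx": 1.5,"wy": 0,"wz": 0},
    {"jaw": 0.0,"x": 0,"y": 0,"z": 0,"wx": 0,"wy": 0,"wz": 0},
    {"jaw": 0.0,"x": 0,"y": 0,"z": 0,"wx": 0,"wy": 0,"wz": 0},
    {"jaw": 0.0,"x": 0,"y": 0,"z": 0,"wx": 0,"wy": 0,"wz": 0}
  ]
}}

```text
time: 29.35
eef_pos: [601.0, 120.3, 169.8]
tcp_rot: [[0.0, 0.217, 0.976], [-0.0, 0.976, -0.217], [-1.0, -0.0, 0.0]]
force: [-0.2, -0.1, -1.5]
grip_width: 0.146
```

```bash
python3 -c "
from h import *
st()"
```

```text
t 29.35 p [601.  120.3 169.8] th 77.49 F [-0.2 -0.1 -1.5] M [0.076 0.028 0.034] w 12.5 tilt [ 0.01 -0.  ]
```

Emit:
{"api": "send_rows", "payload": {
  "increments": [
    {"jaw": 0.0,"x": 0,"y": 0,"z": 0,"wx": 1.5,"wy": 0,"wz": 0},
    {"jaw": 0.0,"x": 0,"y": 0,"z": 0,"wx": 1.5,"wy": 0,"wz": 0},
    {"jaw": 0.0,"x": 0,"y": 0,"z": 0,"wx": 0,"wy": 0,"wz": 0},
    {"jaw": 0.0,"x": 0,"y": 0,"z": 0,"wx": 0,"wy": 0,"wz": 0},
    {"jaw": 0.0,"x": 0,"y": 0,"z": 0,"wx": 0,"wy": 0,"wz": 0}
  ]
}}

```text
time: 29.98
eef_pos: [601.0, 120.3, 169.9]
tcp_rot: [[0.0, 0.267, 0.964], [0.0, 0.964, -0.267], [-1.0, 0.0, 0.0]]
force: [0.1, 0.4, -1.5]
grip_width: 0.144
```

```bash
python3 -c "
from h import *
st();eyes.grab_frame('top');st()"
```

```text
t 29.98 p [601.  120.3 169.9] th 74.49 F [ 0.1  0.4 -1.5] M [ 0.136 -0.026  0.118] w 12.3 tilt [0.01 0.  ]
t 30.02 p [601.  120.3 169.8] th 74.49 F [-0.1  0.1 -1.3] M [ 0.113 -0.059  0.068] w 12.6 tilt [0.   0.01]
```

Torque is rising (0.07–0.12), so C is just biting at about θ 75. I'll turn 10° further.

Emit:
{"api": "send_rows", "payload": {
  "increments": [
    {"jaw": 0.0,"x": 0,"y": 0,"z": 0,"wx": 2.5,"wy": 0,"wz": 0},
    {"jaw": 0.0,"x": 0,"y": 0,"z": 0,"wx": 2.5,"wy": 0,"wz": 0},
    {"jaw": 0.0,"x": 0,"y": 0,"z": 0,"wx": 2.5,"wy": 0,"wz": 0},
    {"jaw": 0.0,"x": 0,"y": 0,"z": 0,"wx": 2.0,"wy": 0,"wz": 0},
    {"jaw": 0.0,"x": 0,"y": 0,"z": 0,"wx": 0.5,"wy": 0,"wz": 0}
  ]
}}

```text
time: 30.65
eef_pos: [601.1, 120.5, 169.9]
tcp_rot: [[0.0, 0.431, 0.902], [0.0, 0.902, -0.431], [-1.0, 0.0, 0.0]]
force: [2.0, 1.2, -2.0]
grip_width: 0.14
```

```bash
python3 -c "
from h import *
st();go([636.2,72.7],64.6,5)"
```

```text
t 30.65 p [601.1 120.5 169.9] th 64.44 F [ 2.   1.2 -2. ] M [ 0.242 -0.381  0.159] w 12.0 tilt [0.03 0.01]
start th 73.4 dw 8.8 d [ 35.1 -47.8]
y -5.4 z 7.1 wx 1.77
y -8.6 z 12.1 wx 1.77
y -8.2 z 12.3 wx 1.77
y -6.3 z 10.1 wx 1.77
y -4.5 z 7.7 wx 1.77
```

Round 1 is done. The bearing angles reached were A 55.6, D 71.5, B 35.0 and C 64.4. Round 2 starts at A.

Emit:
{"api": "send_rows", "payload": {
  "increments": [
    {"jaw": 0.0,"x": 0,"y": 0,"z": 0,"wx": -9,"wy": 0,"wz": 0},
    {"jaw": 0.0,"x": -0.006,"y": 0,"z": 0,"wx": 0,"wy": 0,"wz": 0},
    {"jaw": 0.0,"x": -0.014,"y": 0,"z": 0,"wx": 0,"wy": 0,"wz": 0},
    {"jaw": 0.0,"x": 0,"y": -0.0054,"z": 0.0071,"wx": 1.8,"wy": 0,"wz": 0},
    {"jaw": 0.0,"x": 0,"y": -0.0086,"z": 0.0121,"wx": 1.8,"wy": 0,"wz": 0}
  ]
}}

```text
time: 31.28
eef_pos: [615.5, 100.6, 190.3]
tcp_rot: [[0.001, 0.346, 0.938], [-0.0, 0.938, -0.346], [-1.0, -0.0, 0.001]]
force: [-0.6, -1.1, -1.4]
grip_width: 0.144
```

Emit:
{"api": "send_rows", "payload": {
  "increments": [
    {"jaw": 0.0,"x": 0,"y": -0.0082,"z": 0.0123,"wx": 1.8,"wy": 0,"wz": 0},
    {"jaw": 0.0,"x": 0,"y": -0.0063,"z": 0.0101,"wx": 1.7,"wy": 0,"wz": 0},
    {"jaw": 0.0,"x": 0.004,"y": -0.0045,"z": 0.0077,"wx": 1.7,"wy": 0,"wz": 0},
    {"jaw": 0.0,"x": 0.006,"y": 0,"z": 0,"wx": 0,"wy": 0,"wz": 0},
    {"jaw": 0.0,"x": 0,"y": 0,"z": 0,"wx": 0,"wy": 0,"wz": 0}
  ]
}}

```text
time: 31.9
eef_pos: [635.1, 72.9, 178.9]
tcp_rot: [[-0.002, 0.427, 0.904], [0.0, 0.904, -0.427], [-1.0, -0.001, -0.002]]
force: [0.7, -0.4, -0.7]
grip_width: 0.145
```

```bash
python3 - <<'E'
from h import *
c,im=look('w7')
st();plan([636.2,72.6,170],64.6,1)
for n,p,h in (('B',(588.7,37.3,148),0),('C',(600.9,120.2,148),0),('D',(553.1,85,148),0)):
    px=proj(c,p)[0];print(n,px.round(0))
    if 25<px[0]<535 and 25<px[1]<395:
        for o in heading(c,im,px)[-2:]:print(n,o)
E
```

```text
t 31.95 p [635.4  73.1 179.4] th 64.76 F [-0.5 -0.6 -1.5] M [0.046 0.016 0.043] w 12.5 tilt [-0.06  0.02]
from [635.4  73.1 179.4] 64.8 total [ 0.8 -0.5 -9.4] wx 0.2
x 9.4 y -0.1 z 1.0 wx 0.16
B [211. 195.]
B (130, 333, [587.8, 38.5], np.float64(-37.9), [24.1, 7.2])
B (150, 359, [587.8, 38.5], np.float64(-38.1), [24.3, 7.7])
C [323. 162.]
C (130, 296, [600.2, 119.8], np.float64(-6.8), [23.2, 6.1])
C (150, 387, [600.4, 119.0], np.float64(-9.1), [22.6, 9.1])
D [247. 119.]
D (130, 337, [553.2, 85.3], np.float64(-0.1), [22.3, 6.5])
D (150, 372, [553.2, 85.2], np.float64(-0.3), [22.7, 6.9])
```

Image headings confirm round 1: B turned about 24°, C 29° and D 21° in total, consistent with the run-down plus about 10°. Now A gets 30° more, ending at θ ≈ 25.6.

Emit:
{"api": "send_rows", "payload": {
  "increments": [
    {"jaw": 0.0,"x": 0.003,"y": 0,"z": 0.0006,"wx": 0,"wy": 0,"wz": 0},
    {"jaw": 0.0,"x": 0.003,"y": 0,"z": 0,"wx": 0,"wy": 0,"wz": 0},
    {"jaw": 0.0,"x": 0.0034,"y": 0,"z": 0,"wx": 0,"wy": 0,"wz": 0},
    {"jaw": 0.0,"x": 0,"y": 0,"z": 0,"wx": 3,"wy": 0,"wz": 0},
    {"jaw": 0.0,"x": 0,"y": 0,"z": 0,"wx": 3,"wy": 0,"wz": 0}
  ]
}}

```text
time: 32.58
eef_pos: [636.5, 72.6, 170.2]
tcp_rot: [[-0.0, 0.521, 0.854], [0.001, 0.854, -0.521], [-1.0, 0.001, -0.0]]
force: [0.1, 0.7, -2.2]
grip_width: 0.145
```

Emit:
{"api": "send_rows", "payload": {
  "increments": [
    {"jaw": 0.0,"x": 0,"y": 0,"z": 0,"wx": 3,"wy": 0,"wz": 0},
    {"jaw": 0.0,"x": 0,"y": 0,"z": 0,"wx": 3,"wy": 0,"wz": 0},
    {"jaw": 0.0,"x": 0,"y": 0,"z": 0,"wx": 3,"wy": 0,"wz": 0},
    {"jaw": 0.0,"x": 0,"y": 0,"z": 0,"wx": 3,"wy": 0,"wz": 0},
    {"jaw": 0.0,"x": 0,"y": 0,"z": 0,"wx": 0,"wy": 0,"wz": 0}
  ]
}}

```text
time: 33.2
eef_pos: [636.7, 72.8, 170.2]
tcp_rot: [[0.0, 0.685, 0.729], [0.001, 0.729, -0.685], [-1.0, 0.001, -0.0]]
force: [0.8, 0.1, -3.3]
grip_width: 0.145
```

```bash
python3 -c "
from h import *
st()"
```

```text
t 33.2 p [636.7  72.8 170.2] th 46.77 F [ 0.8  0.1 -3.3] M [ 0.352 -0.244  0.154] w 12.4 tilt [0.03 0.04]
```

Emit:
{"api": "send_rows", "payload": {
  "increments": [
    {"jaw": 0.0,"x": 0,"y": 0.0004,"z": 0,"wx": 3.5,"wy": 0,"wz": 0},
    {"jaw": 0.0,"x": 0,"y": 0,"z": 0,"wx": 4,"wy": 0,"wz": 0},
    {"jaw": 0.0,"x": 0,"y": 0,"z": 0,"wx": 4,"wy": 0,"wz": 0},
    {"jaw": 0.0,"x": 0,"y": 0,"z": 0,"wx": 4,"wy": 0,"wz": 0},
    {"jaw": 0.0,"x": 0,"y": 0,"z": 0,"wx": 3.5,"wy": 0,"wz": 0}
  ]
}}

```text
time: 33.83
eef_pos: [637.2, 72.9, 170.2]
tcp_rot: [[0.001, 0.886, 0.464], [0.001, 0.464, -0.886], [-1.0, 0.001, -0.0]]
force: [1.8, 0.1, -2.3]
grip_width: 0.145
```

Emit:
{"api": "send_rows", "payload": {
  "increments": [
    {"jaw": 0.0,"x": 0,"y": 0,"z": 0,"wx": 1.5,"wy": 0,"wz": 0},
    {"jaw": 0.0,"x": 0,"y": 0,"z": 0,"wx": 0.5,"wy": 0,"wz": 0},
    {"jaw": 0.0,"x": 0,"y": 0,"z": 0,"wx": 0,"wy": 0,"wz": 0},
    {"jaw": 0.0,"x": 0,"y": 0,"z": 0,"wx": 0,"wy": 0,"wz": 0},
    {"jaw": 0.0,"x": 0,"y": 0,"z": 0,"wx": 0,"wy": 0,"wz": 0}
  ]
}}

```text
time: 34.45
eef_pos: [637.0, 72.7, 170.3]
tcp_rot: [[0.0, 0.901, 0.434], [0.001, 0.434, -0.901], [-1.0, 0.001, -0.0]]
force: [2.5, 2.5, -6.1]
grip_width: 0.145
```

```bash
python3 -c "
from h import *
st();go([553.2,85.1],80.5,7)"
```

```text
t 34.45 p [637.   72.7 170.3] th 25.71 F [ 2.5  2.5 -6.1] M [ 0.619 -0.815  0.178] w 12.4 tilt [0.02 0.03]
start th 34.7 dw -45.8 d [-83.8  12.4]
y -8.8 z -8.3 wx -6.54
y -7.8 z -9.2 wx -6.54
y -6.7 z -10.1 wx -6.54
y -5.5 z -10.8 wx -6.54
y -4.3 z -11.3 wx -6.54
y -3.0 z -11.7 wx -6.54
y -1.6 z -12.0 wx -6.54
```

Emit:
{"api": "send_rows", "payload": {
  "increments": [
    {"jaw": 0.0,"x": 0,"y": 0,"z": 0,"wx": -9,"wy": 0,"wz": 0},
    {"jaw": 0.0,"x": -0.006,"y": 0,"z": 0,"wx": 0,"wy": 0,"wz": 0},
    {"jaw": 0.0,"x": -0.014,"y": 0,"z": 0,"wx": 0,"wy": 0,"wz": 0},
    {"jaw": 0.0,"x": 0,"y": -0.0088,"z": -0.0083,"wx": -6.5,"wy": 0,"wz": 0},
    {"jaw": 0.0,"x": 0,"y": -0.0078,"z": -0.0092,"wx": -6.5,"wy": 0,"wz": 0}
  ]
}}

```text
time: 35.08
eef_pos: [612.8, 75.7, 191.9]
tcp_rot: [[0.001, 0.672, 0.74], [-0.001, 0.74, -0.672], [-1.0, -0.0, 0.001]]
force: [0.3, 0.1, -1.5]
grip_width: 0.141
```

Emit:
{"api": "send_rows", "payload": {
  "increments": [
    {"jaw": 0.0,"x": 0,"y": -0.0067,"z": -0.0101,"wx": -6.5,"wy": 0,"wz": 0},
    {"jaw": 0.0,"x": 0,"y": -0.0055,"z": -0.0108,"wx": -6.5,"wy": 0,"wz": 0},
    {"jaw": 0.0,"x": 0,"y": -0.0043,"z": -0.0113,"wx": -6.5,"wy": 0,"wz": 0},
    {"jaw": 0.0,"x": 0,"y": -0.003,"z": -0.0117,"wx": -6.5,"wy": 0,"wz": 0},
    {"jaw": 0.0,"x": 0,"y": -0.0016,"z": -0.012,"wx": -6.5,"wy": 0,"wz": 0}
  ]
}}

```text
time: 35.7
eef_pos: [552.9, 84.6, 191.6]
tcp_rot: [[0.001, 0.169, 0.986], [-0.001, 0.986, -0.169], [-1.0, -0.001, 0.001]]
force: [-0.2, 0.2, -2.6]
grip_width: 0.149
```

Emit:
{"api": "send_rows", "payload": {
  "increments": [
    {"jaw": 0.0,"x": 0.005,"y": 0,"z": 0,"wx": 0,"wy": 0,"wz": 0},
    {"jaw": 0.0,"x": 0.005,"y": 0,"z": 0,"wx": 0,"wy": 0,"wz": 0},
    {"jaw": 0.0,"x": 0,"y": 0,"z": 0,"wx": 0,"wy": 0,"wz": 0},
    {"jaw": 0.0,"x": 0,"y": 0,"z": 0,"wx": 0,"wy": 0,"wz": 0},
    {"jaw": 0.0,"x": 0,"y": 0,"z": 0,"wx": 0,"wy": 0,"wz": 0}
  ]
}}

```text
time: 36.33
eef_pos: [553.3, 85.2, 180.5]
tcp_rot: [[0.0, 0.171, 0.985], [0.0, 0.985, -0.171], [-1.0, 0.0, 0.0]]
force: [0.3, 0.0, -1.3]
grip_width: 0.142
```

```bash
python3 -c "
from h import *
st();plan([553.2,85.1,170],80.5,1)"
```

```text
t 36.33 p [553.3  85.2 180.5] th 80.17 F [ 0.3  0.  -1.3] M [ 0.016  0.032 -0.004] w 12.1 tilt [0.01 0.01]
from [553.3  85.2 180.5] 80.2 total [ -0.1  -0.1 -10.5] wx -0.3
x 10.5 y -0.2 z -0.1 wx -0.33
```

Emit:
{"api": "send_rows", "payload": {
  "increments": [
    {"jaw": 0.0,"x": 0.0035,"y": 0,"z": 0,"wx": 0,"wy": 0,"wz": 0},
    {"jaw": 0.0,"x": 0.0035,"y": 0,"z": 0,"wx": 0,"wy": 0,"wz": 0},
    {"jaw": 0.0,"x": 0.0032,"y": 0,"z": 0,"wx": 0,"wy": 0,"wz": 0},
    {"jaw": 0.0,"x": 0,"y": 0,"z": 0,"wx": 3,"wy": 0,"wz": 0},
    {"jaw": 0.0,"x": 0,"y": 0,"z": 0,"wx": 3,"wy": 0,"wz": 0}
  ]
}}

```text
time: 36.95
eef_pos: [553.0, 85.2, 169.9]
tcp_rot: [[-0.0, 0.274, 0.962], [0.0, 0.962, -0.274], [-1.0, 0.0, -0.0]]
force: [0.5, -0.3, -2.2]
grip_width: 0.141
```

Emit:
{"api": "send_rows", "payload": {
  "increments": [
    {"jaw": 0.0,"x": 0,"y": 0,"z": 0,"wx": 3,"wy": 0,"wz": 0},
    {"jaw": 0.0,"x": 0,"y": 0,"z": 0,"wx": 3,"wy": 0,"wz": 0},
    {"jaw": 0.0,"x": 0,"y": 0,"z": 0,"wx": 4,"wy": 0,"wz": 0},
    {"jaw": 0.0,"x": 0,"y": 0,"z": 0,"wx": 4,"wy": 0,"wz": 0},
    {"jaw": 0.0,"x": 0,"y": 0,"z": 0,"wx": 0,"wy": 0,"wz": 0}
  ]
}}

```text
time: 37.58
eef_pos: [553.2, 85.4, 170.0]
tcp_rot: [[0.0, 0.496, 0.868], [0.0, 0.868, -0.496], [-1.0, 0.0, 0.0]]
force: [0.8, 0.7, -3.2]
grip_width: 0.143
```

```bash
python3 -c "
from h import *
st()"
```

```text
t 37.58 p [553.2  85.4 170. ] th 60.26 F [ 0.8  0.7 -3.2] M [ 0.153 -0.249  0.111] w 12.2 tilt [0.01 0.01]
```

Emit:
{"api": "send_rows", "payload": {
  "increments": [
    {"jaw": 0.0,"x": 0,"y": 0,"z": 0,"wx": 3.5,"wy": 0,"wz": 0},
    {"jaw": 0.0,"x": 0,"y": 0,"z": 0,"wx": 4,"wy": 0,"wz": 0},
    {"jaw": 0.0,"x": 0,"y": 0,"z": 0,"wx": 4,"wy": 0,"wz": 0},
    {"jaw": 0.0,"x": 0,"y": 0,"z": 0,"wx": 4,"wy": 0,"wz": 0},
    {"jaw": 0.0,"x": 0,"y": 0,"z": 0,"wx": 2.5,"wy": 0,"wz": 0}
  ]
}}

```text
time: 38.2
eef_pos: [553.5, 85.6, 170.0]
tcp_rot: [[0.001, 0.741, 0.672], [0.001, 0.672, -0.741], [-1.0, 0.001, -0.0]]
force: [2.3, 2.0, -4.9]
grip_width: 0.146
```

Emit:
{"api": "send_rows", "payload": {
  "increments": [
    {"jaw": 0.0,"x": 0,"y": 0,"z": 0,"wx": 0.8,"wy": 0,"wz": 0},
    {"jaw": 0.0,"x": 0,"y": 0,"z": 0,"wx": 0,"wy": 0,"wz": 0},
    {"jaw": 0.0,"x": 0,"y": 0,"z": 0,"wx": 0,"wy": 0,"wz": 0},
    {"jaw": 0.0,"x": 0,"y": 0,"z": 0,"wx": -4,"wy": 0,"wz": 0},
    {"jaw": 0.0,"x": 0,"y": 0,"z": 0,"wx": -5,"wy": 0,"wz": 0}
  ]
}}

```text
time: 38.83
eef_pos: [552.9, 84.6, 170.7]
tcp_rot: [[-0.0, 0.636, 0.772], [-0.001, 0.772, -0.636], [-1.0, -0.001, 0.0]]
force: [0.7, -0.9, -1.2]
grip_width: 0.146
```

```bash
python3 -c "
from h import *
st();go([588.9,37.5],44,5,0)"
```

```text
t 38.83 p [552.9  84.6 170.7] th 50.52 F [ 0.7 -0.9 -1.2] M [ 0.05  -0.057 -0.005] w 12.5 tilt [-0.02 -0.06]
start th 50.5 dw 6.5 d [ 36.  -47.1]
y -2.0 z 8.7 wx 1.30
y -3.0 z 14.5 wx 1.30
y -2.7 z 14.6 wx 1.30
y -1.9 z 11.7 wx 1.30
y -1.2 z 8.8 wx 1.30
```

Emit:
{"api": "send_rows", "payload": {
  "increments": [
    {"jaw": 0.0,"x": -0.006,"y": 0,"z": 0,"wx": 0,"wy": 0,"wz": 0},
    {"jaw": 0.0,"x": -0.014,"y": 0,"z": 0,"wx": 0,"wy": 0,"wz": 0},
    {"jaw": 0.0,"x": 0,"y": -0.002,"z": 0.0087,"wx": 1.3,"wy": 0,"wz": 0},
    {"jaw": 0.0,"x": 0,"y": -0.003,"z": 0.0145,"wx": 1.3,"wy": 0,"wz": 0},
    {"jaw": 0.0,"x": 0,"y": -0.0027,"z": 0.0146,"wx": 1.3,"wy": 0,"wz": 0}
  ]
}}

```text
time: 39.45
eef_pos: [577.2, 52.8, 189.9]
tcp_rot: [[-0.0, 0.69, 0.723], [-0.001, 0.723, -0.69], [-1.0, -0.001, 0.0]]
force: [-0.1, -0.8, -1.1]
grip_width: 0.149
```

Emit:
{"api": "send_rows", "payload": {
  "increments": [
    {"jaw": 0.0,"x": 0,"y": -0.0019,"z": 0.0117,"wx": 1.3,"wy": 0,"wz": 0},
    {"jaw": 0.0,"x": 0.004,"y": -0.0012,"z": 0.0085,"wx": 1.3,"wy": 0,"wz": 0},
    {"jaw": 0.0,"x": 0.006,"y": 0,"z": 0,"wx": 0,"wy": 0,"wz": 0},
    {"jaw": 0.0,"x": 0,"y": 0,"z": 0,"wx": 0,"wy": 0,"wz": 0},
    {"jaw": 0.0,"x": 0,"y": 0,"z": 0,"wx": 0,"wy": 0,"wz": 0}
  ]
}}

```text
time: 40.08
eef_pos: [588.6, 38.9, 180.2]
tcp_rot: [[-0.0, 0.72, 0.694], [0.0, 0.694, -0.72], [-1.0, 0.0, -0.0]]
force: [-0.9, 0.1, -1.2]
grip_width: 0.147
```

```bash
python3 -c "
from h import *
st();plan([589,37.5,170],44,1)"
```

```text
t 40.08 p [588.6  38.9 180.2] th 43.95 F [-0.9  0.1 -1.2] M [ 0.003 -0.003  0.003] w 12.6 tilt [-0.01  0.02]
from [588.6  38.9 180.2] 44.0 total [  0.4  -1.4 -10.2] wx -0.0
x 10.2 y -0.7 z 1.3 wx -0.05
```

Emit:
{"api": "send_rows", "payload": {
  "increments": [
    {"jaw": 0.0,"x": 0.002,"y": -0.0007,"z": 0.0013,"wx": 0,"wy": 0,"wz": 0},
    {"jaw": 0.0,"x": 0.004,"y": 0,"z": 0,"wx": 0,"wy": 0,"wz": 0},
    {"jaw": 0.0,"x": 0.004,"y": 0,"z": 0,"wx": 0,"wy": 0,"wz": 0},
    {"jaw": 0.0,"x": 0,"y": 0,"z": 0,"wx": 3,"wy": 0,"wz": 0},
    {"jaw": 0.0,"x": 0,"y": 0,"z": 0,"wx": 3,"wy": 0,"wz": 0}
  ]
}}

```text
time: 40.7
eef_pos: [589.4, 37.3, 169.9]
tcp_rot: [[0.0, 0.79, 0.613], [0.001, 0.613, -0.79], [-1.0, 0.001, -0.001]]
force: [0.7, 1.0, -3.0]
grip_width: 0.142
```

Emit:
{"api": "send_rows", "payload": {
  "increments": [
    {"jaw": 0.0,"x": 0,"y": 0,"z": 0,"wx": 3,"wy": 0,"wz": 0},
    {"jaw": 0.0,"x": 0,"y": 0,"z": 0,"wx": 3,"wy": 0,"wz": 0},
    {"jaw": 0.0,"x": 0,"y": 0,"z": 0,"wx": 4,"wy": 0,"wz": 0},
    {"jaw": 0.0,"x": 0,"y": 0,"z": 0,"wx": 4,"wy": 0,"wz": 0},
    {"jaw": 0.0,"x": 0,"y": 0,"z": 0,"wx": 0,"wy": 0,"wz": 0}
  ]
}}

```text
time: 41.32
eef_pos: [589.7, 37.2, 170.0]
tcp_rot: [[0.001, 0.914, 0.406], [0.0, 0.406, -0.914], [-1.0, 0.001, -0.0]]
force: [2.1, -0.1, -4.4]
grip_width: 0.146
```

```bash
python3 -c "
from h import *
st()"
```

```text
t 41.33 p [589.7  37.2 170. ] th 23.97 F [ 2.1 -0.1 -4.4] M [ 0.248 -0.432  0.165] w 12.4 tilt [0.05 0.02]
```

19° more, to θ = 5.

Emit:
{"api": "send_rows", "payload": {
  "increments": [
    {"jaw": 0.0,"x": 0,"y": 0,"z": 0,"wx": 3.5,"wy": 0,"wz": 0},
    {"jaw": 0.0,"x": 0,"y": 0,"z": 0,"wx": 4,"wy": 0,"wz": 0},
    {"jaw": 0.0,"x": 0,"y": 0,"z": 0,"wx": 4,"wy": 0,"wz": 0},
    {"jaw": 0.0,"x": 0,"y": 0,"z": 0,"wx": 4,"wy": 0,"wz": 0},
    {"jaw": 0.0,"x": 0,"y": 0,"z": 0,"wx": 2.5,"wy": 0,"wz": 0}
  ]
}}

```text
time: 41.95
eef_pos: [589.8, 37.0, 170.0]
tcp_rot: [[0.001, 0.995, 0.102], [0.0, 0.102, -0.995], [-1.0, 0.001, -0.0]]
force: [3.4, 0.7, -5.6]
grip_width: 0.144
```

Emit:
{"api": "send_rows", "payload": {
  "increments": [
    {"jaw": 0.0,"x": 0,"y": 0,"z": 0,"wx": 1,"wy": 0,"wz": 0},
    {"jaw": 0.0,"x": 0,"y": 0,"z": 0,"wx": 0,"wy": 0,"wz": 0},
    {"jaw": 0.0,"x": 0,"y": 0,"z": 0,"wx": -4,"wy": 0,"wz": 0},
    {"jaw": 0.0,"x": 0,"y": 0,"z": 0,"wx": -5,"wy": 0,"wz": 0},
    {"jaw": 0.0,"x": 0,"y": 0,"z": 0,"wx": 0,"wy": 0,"wz": 0}
  ]
}}

```text
time: 42.58
eef_pos: [589.0, 36.4, 170.5]
tcp_rot: [[-0.001, 0.971, 0.239], [-0.0, 0.239, -0.971], [-1.0, -0.001, 0.0]]
force: [0.6, -0.2, -1.5]
grip_width: 0.145
```

```bash
python3 -c "
from h import *
st();go([600.9,120.3],73.4,7,0)"
```

```text
t 42.58 p [589.   36.4 170.5] th 13.83 F [ 0.6 -0.2 -1.5] M [ 0.023 -0.138  0.023] w 12.4 tilt [-0.03 -0.01]
start th 13.8 dw -59.6 d [11.9 83.9]
y 4.5 z -11.2 wx -8.51
y 6.1 z -10.4 wx -8.51
y 7.6 z -9.4 wx -8.51
y 8.9 z -8.2 wx -8.51
y 10.0 z -6.8 wx -8.51
y 10.9 z -5.2 wx -8.51
y 11.6 z -3.5 wx -8.51
```

Emit:
{"api": "send_rows", "payload": {
  "increments": [
    {"jaw": 0.0,"x": -0.006,"y": 0,"z": 0,"wx": 0,"wy": 0,"wz": 0},
    {"jaw": 0.0,"x": -0.014,"y": 0,"z": 0,"wx": 0,"wy": 0,"wz": 0},
    {"jaw": 0.0,"x": 0,"y": 0.0045,"z": -0.0112,"wx": -8.5,"wy": 0,"wz": 0},
    {"jaw": 0.0,"x": 0,"y": 0.0061,"z": -0.0104,"wx": -8.5,"wy": 0,"wz": 0},
    {"jaw": 0.0,"x": 0,"y": 0.0076,"z": -0.0094,"wx": -8.5,"wy": 0,"wz": 0}
  ]
}}

```text
time: 43.2
eef_pos: [594.4, 72.8, 191.4]
tcp_rot: [[0.0, 0.77, 0.638], [-0.001, 0.638, -0.77], [-1.0, 0.0, 0.001]]
force: [0.0, 0.1, -0.9]
grip_width: 0.138
```

Emit:
{"api": "send_rows", "payload": {
  "increments": [
    {"jaw": 0.0,"x": 0,"y": 0.0089,"z": -0.0082,"wx": -8.5,"wy": 0,"wz": 0},
    {"jaw": 0.0,"x": 0,"y": 0.01,"z": -0.0068,"wx": -8.5,"wy": 0,"wz": 0},
    {"jaw": 0.0,"x": 0,"y": 0.0109,"z": -0.0052,"wx": -8.5,"wy": 0,"wz": 0},
    {"jaw": 0.0,"x": 0.004,"y": 0.0116,"z": -0.0035,"wx": -8.5,"wy": 0,"wz": 0},
    {"jaw": 0.0,"x": 0.006,"y": 0,"z": 0,"wx": 0,"wy": 0,"wz": 0}
  ]
}}

```text
time: 43.82
eef_pos: [601.3, 121.6, 181.0]
tcp_rot: [[0.001, 0.286, 0.958], [0.001, 0.958, -0.286], [-1.0, 0.001, 0.001]]
force: [-0.4, -0.1, -1.2]
grip_width: 0.148
```

Emit:
{"api": "send_rows", "payload": {
  "increments": [
    {"jaw": 0.0,"x": 0,"y": 0,"z": 0,"wx": 0,"wy": 0,"wz": 0},
    {"jaw": 0.0,"x": 0,"y": 0,"z": 0,"wx": 0,"wy": 0,"wz": 0},
    {"jaw": 0.0,"x": 0,"y": 0,"z": 0,"wx": 0,"wy": 0,"wz": 0},
    {"jaw": 0.0,"x": 0,"y": 0,"z": 0,"wx": 0,"wy": 0,"wz": 0},
    {"jaw": 0.0,"x": 0,"y": 0,"z": 0,"wx": 0,"wy": 0,"wz": 0}
  ]
}}

```text
time: 44.45
eef_pos: [601.2, 120.5, 180.3]
tcp_rot: [[0.0, 0.286, 0.958], [-0.0, 0.958, -0.286], [-1.0, -0.0, 0.0]]
force: [-0.0, -1.0, -0.4]
grip_width: 0.143
```

```bash
python3 -c "
from h import *
st();plan([600.9,120.3,170],73.4,1)"
```

```text
t 44.45 p [601.2 120.5 180.3] th 73.37 F [-0.  -1.  -0.4] M [-0.018  0.025 -0.043] w 12.3 tilt [ 0. -0.]
from [601.2 120.5 180.3] 73.4 total [ -0.3  -0.2 -10.3] wx -0.0
x 10.3 y -0.3 z -0.2 wx -0.03
```

C's target is θ = 34.4, 39° from here.

Emit:
{"api": "send_rows", "payload": {
  "increments": [
    {"jaw": 0.0,"x": 0.0035,"y": -0.0003,"z": 0,"wx": 0,"wy": 0,"wz": 0},
    {"jaw": 0.0,"x": 0.0035,"y": 0,"z": 0,"wx": 0,"wy": 0,"wz": 0},
    {"jaw": 0.0,"x": 0.003,"y": 0,"z": 0,"wx": 0,"wy": 0,"wz": 0},
    {"jaw": 0.0,"x": 0,"y": 0,"z": 0,"wx": 3,"wy": 0,"wz": 0},
    {"jaw": 0.0,"x": 0,"y": 0,"z": 0,"wx": 3,"wy": 0,"wz": 0}
  ]
}}

```text
time: 45.08
eef_pos: [600.9, 120.5, 169.9]
tcp_rot: [[-0.0, 0.386, 0.923], [0.0, 0.923, -0.386], [-1.0, 0.0, -0.001]]
force: [0.9, 0.3, -1.7]
grip_width: 0.148
```

Emit:
{"api": "send_rows", "payload": {
  "increments": [
    {"jaw": 0.0,"x": 0,"y": 0,"z": 0,"wx": 3,"wy": 0,"wz": 0},
    {"jaw": 0.0,"x": 0,"y": 0,"z": 0,"wx": 3,"wy": 0,"wz": 0},
    {"jaw": 0.0,"x": 0,"y": 0,"z": 0,"wx": 4,"wy": 0,"wz": 0},
    {"jaw": 0.0,"x": 0,"y": 0,"z": 0,"wx": 4,"wy": 0,"wz": 0},
    {"jaw": 0.0,"x": 0,"y": 0,"z": 0,"wx": 0,"wy": 0,"wz": 0}
  ]
}}

```text
time: 45.7
eef_pos: [601.2, 120.7, 169.9]
tcp_rot: [[0.0, 0.595, 0.804], [0.0, 0.804, -0.595], [-1.0, 0.0, 0.0]]
force: [1.8, 0.8, -3.2]
grip_width: 0.143
```

```bash
python3 -c "
from h import *
st()"
```

```text
t 45.7 p [601.2 120.7 169.9] th 53.47 F [ 1.8  0.8 -3.2] M [ 0.199 -0.281  0.133] w 12.2 tilt [0.02 0.02]
```

Emit:
{"api": "send_rows", "payload": {
  "increments": [
    {"jaw": 0.0,"x": 0,"y": 0,"z": 0,"wx": 3.5,"wy": 0,"wz": 0},
    {"jaw": 0.0,"x": 0,"y": 0,"z": 0,"wx": 4,"wy": 0,"wz": 0},
    {"jaw": 0.0,"x": 0,"y": 0,"z": 0,"wx": 4,"wy": 0,"wz": 0},
    {"jaw": 0.0,"x": 0,"y": 0,"z": 0,"wx": 4,"wy": 0,"wz": 0},
    {"jaw": 0.0,"x": 0,"y": 0,"z": 0,"wx": 2.5,"wy": 0,"wz": 0}
  ]
}}

```text
time: 46.32
eef_pos: [601.5, 120.8, 170.0]
tcp_rot: [[0.001, 0.815, 0.579], [0.001, 0.579, -0.815], [-1.0, 0.001, -0.0]]
force: [2.6, 1.4, -4.8]
grip_width: 0.143
```

Emit:
{"api": "send_rows", "payload": {
  "increments": [
    {"jaw": 0.0,"x": 0,"y": 0,"z": 0,"wx": 1,"wy": 0,"wz": 0},
    {"jaw": 0.0,"x": 0,"y": 0,"z": 0,"wx": 0,"wy": 0,"wz": 0},
    {"jaw": 0.0,"x": 0,"y": 0,"z": 0,"wx": -4,"wy": 0,"wz": 0},
    {"jaw": 0.0,"x": 0,"y": 0,"z": 0,"wx": -5,"wy": 0,"wz": 0},
    {"jaw": 0.0,"x": -0.002,"y": 0,"z": 0,"wx": 0,"wy": 0,"wz": 0}
  ]
}}

```text
time: 46.95
eef_pos: [600.7, 119.9, 172.4]
tcp_rot: [[-0.001, 0.727, 0.686], [-0.0, 0.686, -0.727], [-1.0, -0.001, -0.0]]
force: [0.2, -0.4, -2.0]
grip_width: 0.144
```

Emit:
{"api": "send_rows", "payload": {
  "increments": [
    {"jaw": 0.0,"x": -0.008,"y": 0,"z": 0,"wx": 0,"wy": 0,"wz": 0},
    {"jaw": 0.0,"x": -0.015,"y": 0,"z": 0,"wx": 0,"wy": 0,"wz": 0},
    {"jaw": 0.0,"x": -0.015,"y": 0,"z": 0,"wx": -10,"wy": 0,"wz": 0},
    {"jaw": 0.0,"x": -0.005,"y": -0.01,"z": 0.02,"wx": -10,"wy": 0,"wz": 0},
    {"jaw": 0.0,"x": 0,"y": -0.01,"z": 0.03,"wx": -10,"wy": 0,"wz": 0}
  ]
}}

```text
time: 47.58
eef_pos: [633.7, 78.1, 217.6]
tcp_rot: [[0.002, 0.279, 0.96], [-0.0, 0.96, -0.279], [-1.0, 0.0, 0.002]]
force: [0.8, -0.1, -1.5]
grip_width: 0.147
```

```bash
python3 - <<'E'
from h import *
st();c,im=look('w8');st()
for n,p in (('A',(636.3,72.6,148)),('B',(588.7,37.3,148)),('C',(600.9,120.2,148)),('D',(553.1,85,148))):
    px=proj(c,p)[0];print(n,px.round(0))
    if 25<px[0]<535 and 25<px[1]<395:
        for o in heading(c,im,px)[-2:]:print(n,o)
plan([453.5,-234.5,220],76.2,9)
E
```

```text
t 47.58 p [633.7  78.1 217.6] th 73.79 F [ 0.8 -0.1 -1.5] M [0.071 0.    0.021] w 12.6 tilt [ 0.11 -0.02]
t 47.62 p [637.7  71.9 216.5] th 73.69 F [ 4.3 -4.5 -1.2] M [-0.288 -0.424 -0.051] w 12.5 tilt [ 0.25 -0.21]
A [277. 218.]
A (130, 679, [645.2, 73.5], np.float64(8.7), [29.7, 26.5])
A (150, 974, [643.4, 69.8], np.float64(65.6), [36.3, 28.6])
B [221. 178.]
B (130, 206, [587.9, 38.0], np.float64(-66.4), [24.4, 5.9])
B (150, 224, [587.9, 38.1], np.float64(-66.6), [24.5, 6.3])
C [320. 164.]
C (130, 227, [600.2, 119.7], np.float64(-37.4), [22.6, 6.8])
C (150, 269, [600.1, 119.5], np.float64(-38.7), [22.8, 7.9])
D [262. 119.]
D (130, 217, [553.2, 85.1], np.float64(-30.4), [22.5, 5.8])
D (150, 249, [553.2, 85.1], np.float64(-31.2), [22.8, 6.5])
from [637.7  71.9 216.5] 73.7 total [-184.2 -306.4    3.5] wx -2.5
x -0.4 y -38.4 z -10.1 wx -0.28
x -0.4 y -38.4 z -10.3 wx -0.28
x -0.4 y -38.3 z -10.5 wx -0.28
x -0.4 y -38.3 z -10.6 wx -0.28
x -0.4 y -38.2 z -10.8 wx -0.28
x -0.4 y -38.2 z -11.0 wx -0.28
x -0.4 y -38.1 z -11.2 wx -0.28
x -0.4 y -38.1 z -11.4 wx -0.28
x -0.4 y -38.0 z -11.6 wx -0.28h.py:54: RuntimeWarning: Degrees of freedom <= 0 for slice
  e,V=np.linalg.eigh(np.cov((w-m).T));v=V[:,1]
  c *= np.true_divide(1, fact)
  c *= np.true_divide(1, fact)
```

Round 2 angles from the images: B +28.5°, C +30° and D +30.6°. Screw A is hidden by the key, so I'll check it after clearing. Now the key goes back to the coaster.

Emit:
{"api": "send_rows", "payload": {
  "increments": [
    {"jaw": 0.0,"x": 0,"y": -0.02,"z": -0.0055,"wx": 0,"wy": 0,"wz": 0},
    {"jaw": 0.0,"x": 0,"y": -0.04,"z": -0.011,"wx": 0,"wy": 0,"wz": 0},
    {"jaw": 0.0,"x": 0,"y": -0.045,"z": -0.0125,"wx": 0,"wy": 0,"wz": 0},
    {"jaw": 0.0,"x": 0,"y": -0.045,"z": -0.0125,"wx": 0,"wy": 0,"wz": 0},
    {"jaw": 0.0,"x": 0,"y": -0.045,"z": -0.0125,"wx": 0,"wy": 0,"wz": 0}
  ]
}}

```text
time: 48.25
eef_pos: [525.2, -95.0, 216.3]
tcp_rot: [[0.001, 0.287, 0.958], [-0.001, 0.958, -0.287], [-1.0, -0.001, 0.001]]
force: [0.4, -0.7, -1.8]
grip_width: 0.148
```

```bash
python3 - 2>/dev/null <<'E'
from h import *
c,im=look('w9')
for n,p in (('A',(636.3,72.6,148)),('B',(588.7,37.3,148))):
    px=proj(c,p)[0];print(n,px.round(0))
    if 25<px[0]<535 and 25<px[1]<395:
        for o in heading(c,im,px)[-2:]:print(n,o)
c=eyes.calibration('top');im=eyes.grab_frame('top');np.save('top9.npy',im)
for n,p in (('A',(636.3,72.6,148)),('B',(588.7,37.3,148)),('C',(600.9,120.2,148)),('D',(553.1,85,148))):
    print('top',n,heading(c,im,proj(c,p)[0],half=7,thr=150))
E
```

```text
A [483. 272.]
A (130, 315, [632.5, 70.1], np.float64(-41.5), [23.0, 14.9])
A (150, 354, [632.4, 69.2], np.float64(-51.9), [23.8, 16.4])
B [442. 238.]
B (130, 336, [585.8, 34.4], np.float64(-74.8), [25.5, 12.1])
B (150, 356, [585.9, 34.4], np.float64(-75.4), [25.9, 12.7])
top A [(150, 26, [636.3, 72.1], np.float64(-42.5), [22.0, 7.9])]
top B [(150, 31, [589.3, 35.3], np.float64(-68.3), [24.3, 8.1])]
top C [(150, 39, [602.3, 117.1], np.float64(-46.6), [24.1, 10.3])]
top D [(150, 39, [554.8, 82.3], np.float64(-34.5), [24.5, 10.1])]
```

Emit:
{"api": "send_rows", "payload": {
  "increments": [
    {"jaw": 0.0,"x": 0,"y": -0.045,"z": -0.0125,"wx": 0,"wy": 0,"wz": 0},
    {"jaw": 0.0,"x": 0,"y": -0.04,"z": -0.011,"wx": 0,"wy": 0,"wz": 0},
    {"jaw": 0.0,"x": 0,"y": -0.035,"z": -0.0097,"wx": 0,"wy": 0,"wz": 0},
    {"jaw": 0.0,"x": 0,"y": -0.02,"z": -0.0055,"wx": 0,"wy": 0,"wz": 0},
    {"jaw": 0.0,"x": 0,"y": -0.005,"z": -0.0013,"wx": 0,"wy": 0,"wz": 0}
  ]
}}

```text
time: 48.98
eef_pos: [445.9, -222.1, 215.9]
tcp_rot: [[0.0, 0.289, 0.957], [-0.001, 0.957, -0.289], [-1.0, -0.001, 0.001]]
force: [1.2, 1.8, -1.5]
grip_width: 0.145
```

Emit:
{"api": "send_rows", "payload": {
  "increments": [
    {"jaw": 0.0,"x": 0.03,"y": 0,"z": 0,"wx": 0,"wy": 0,"wz": 0},
    {"jaw": 0.0,"x": 0.04,"y": 0,"z": 0,"wx": 0,"wy": 0,"wz": 0},
    {"jaw": 0.0,"x": 0.03,"y": 0,"z": 0,"wx": 0,"wy": 0,"wz": 0},
    {"jaw": 0.0,"x": 0,"y": 0,"z": 0,"wx": 0,"wy": 0,"wz": 0},
    {"jaw": 0.0,"x": 0,"y": 0,"z": 0,"wx": 0,"wy": 0,"wz": 0}
  ]
}}

```text
time: 49.6
eef_pos: [447.8, -220.4, 116.5]
tcp_rot: [[0.002, 0.285, 0.959], [-0.0, 0.959, -0.285], [-1.0, 0.0, 0.002]]
force: [-0.2, 0.3, -0.5]
grip_width: 0.147
```

```bash
python3 - 2>/dev/null <<'E'
from h import *
st();plan([452.5,-228,33],73.7,1)
E
```

```text
t 49.6 p [ 447.8 -220.4  116.5] th 73.45 F [-0.2  0.3 -0.5] M [ 0.036 -0.042  0.015] w 12.6 tilt [ 0.13 -0.02]
from [ 447.8 -220.4  116.5] 73.4 total [  4.7  -7.6 -83.5] wx -0.3
x 83.5 y -5.9 z 6.6 wx -0.25
```

Emit:
{"api": "send_rows", "payload": {
  "increments": [
    {"jaw": 0.0,"x": 0.02,"y": -0.0059,"z": 0.0066,"wx": 0,"wy": 0,"wz": 0},
    {"jaw": 0.0,"x": 0.03,"y": 0,"z": 0,"wx": 0,"wy": 0,"wz": 0},
    {"jaw": 0.0,"x": 0.022,"y": 0,"z": 0,"wx": 0,"wy": 0,"wz": 0},
    {"jaw": 0.0,"x": 0.009,"y": 0,"z": 0,"wx": 0,"wy": 0,"wz": 0},
    {"jaw": 0.0,"x": 0,"y": 0,"z": 0,"wx": 0,"wy": 0,"wz": 0}
  ]
}}

```text
time: 50.22
eef_pos: [451.7, -228.6, 34.9]
tcp_rot: [[0.001, 0.286, 0.958], [-0.0, 0.958, -0.286], [-1.0, -0.0, 0.001]]
force: [-0.9, 0.0, -1.3]
grip_width: 0.148
```

```bash
python3 - 2>/dev/null <<'E'
from h import *
st();s=eyes.grab_frame('side');save('m10.png',cv2.resize(s[120:225,300:440],(800,600),interpolation=cv2.INTER_CUBIC));st()
E
```

```text
t 50.23 p [ 451.7 -228.6   34.9] th 73.4 F [-0.9  0.  -1.3] M [-0.028  0.017 -0.032] w 12.7 tilt [ 0.07 -0.03]
t 50.27 p [ 451.9 -228.7   35.2] th 73.39 F [-0.5 -0.6 -1.3] M [-0.018 -0.011 -0.023] w 12.1 tilt [ 0.1  -0.04]
```

View pics/m10.png

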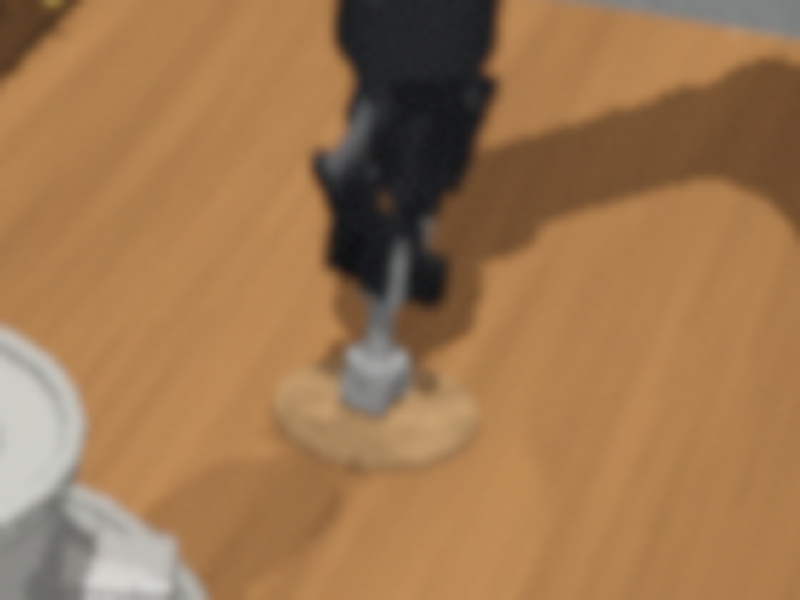

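The key hangs upright just above the coaster's middle, with the socket at (375,375) and the coaster at (375,412). I'll set it down gently.

Emit:
{"api": "send_rows", "payload": {
  "increments": [
    {"jaw": 0.0,"x": 0.0012,"y": 0,"z": 0,"wx": 0,"wy": 0,"wz": 0},
    {"jaw": 0.0,"x": 0.0012,"y": 0,"z": 0,"wx": 0,"wy": 0,"wz": 0},
    {"jaw": 0.0,"x": 0.001,"y": 0,"z": 0,"wx": 0,"wy": 0,"wz": 0},
    {"jaw": 0.0,"x": 0.0006,"y": 0,"z": 0,"wx": 0,"wy": 0,"wz": 0},
    {"jaw": 0.0,"x": 0,"y": 0,"z": 0,"wx": 0,"wy": 0,"wz": 0}
  ]
}}

```text
time: 50.9
eef_pos: [451.0, -228.7, 30.9]
tcp_rot: [[0.0, 0.286, 0.958], [-0.001, 0.958, -0.286], [-1.0, -0.001, 0.001]]
force: [-1.7, 0.3, 5.7]
grip_width: 0.149
```

```bash
python3 -c "
from h import *
st()"
```

```text
t 50.9 p [ 451.  -228.7   30.9] th 73.39 F [-1.7  0.3  5.7] M [ 0.132  0.318 -0.032] w 12.8 tilt [ 0.02 -0.04]
```

Emit:
{"api": "send_rows", "payload": {
  "increments": [
    {"jaw": 0.0,"x": 0,"y": 0,"z": 0,"wx": 0,"wy": 0,"wz": 0},
    {"jaw": 0.016,"x": 0,"y": 0,"z": 0,"wx": 0,"wy": 0,"wz": 0},
    {"jaw": 0.02,"x": 0,"y": 0,"z": 0,"wx": 0,"wy": 0,"wz": 0},
    {"jaw": 0.03,"x": 0,"y": 0,"z": 0,"wx": 0,"wy": 0,"wz": 0},
    {"jaw": 0.05,"x": 0,"y": 0,"z": 0,"wx": 0,"wy": 0,"wz": 0}
  ],
  "grip_force": 20
}}

```text
time: 51.52
eef_pos: [450.9, -228.5, 30.2]
tcp_rot: [[0.0, 0.286, 0.958], [0.0, 0.958, -0.286], [-1.0, 0.0, -0.0]]
force: [0.3, -1.0, -0.2]
grip_width: 0.55
```

Emit:
{"api": "send_rows", "payload": {
  "increments": [
    {"jaw": 0.05,"x": 0,"y": 0,"z": 0,"wx": 0,"wy": 0,"wz": 0},
    {"jaw": 0.05,"x": -0.005,"y": 0,"z": 0,"wx": 0,"wy": 0,"wz": 0},
    {"jaw": 0.05,"x": -0.015,"y": 0,"z": 0,"wx": 0,"wy": 0,"wz": 0},
    {"jaw": 0.05,"x": -0.03,"y": 0,"z": 0,"wx": 0,"wy": 0,"wz": 0},
    {"jaw": 0.05,"x": -0.04,"y": 0,"z": 0,"wx": 0,"wy": 0,"wz": 0}
  ]
}}

```text
time: 52.15
eef_pos: [450.4, -228.3, 121.6]
tcp_rot: [[-0.001, 0.285, 0.958], [0.001, 0.958, -0.285], [-1.0, 0.0, -0.001]]
force: [0.6, -0.1, 0.3]
grip_width: 0.586
```

Emit:
{"api": "send_rows", "payload": {
  "increments": [
    {"jaw": 0.05,"x": -0.04,"y": 0,"z": 0,"wx": 0,"wy": 0,"wz": 0},
    {"jaw": 0.05,"x": -0.03,"y": 0,"z": 0,"wx": 0,"wy": 0,"wz": 0},
    {"jaw": 0.05,"x": -0.02,"y": 0,"z": 0,"wx": 0,"wy": 0,"wz": 0},
    {"jaw": 0.05,"x": 0,"y": 0,"z": 0,"wx": 0,"wy": 0,"wz": 0},
    {"jaw": 0.05,"x": 0,"y": 0,"z": 0,"wx": 0,"wy": 0,"wz": 0}
  ]
}}

```text
time: 52.78
eef_pos: [450.2, -228.5, 209.9]
tcp_rot: [[-0.001, 0.286, 0.958], [0.0, 0.958, -0.286], [-1.0, -0.0, -0.001]]
force: [0.6, 0.4, -1.3]
grip_width: 0.584
```

```bash
python3 - 2>/dev/null <<'E'
from h import *
st();c,im=look('w11')
for p,ax,r in blobs(im,300,4000,(230,140,340,260),90):
    a=onz(c,ax,93);v=a[1]-a[0];print(p.round(1),a.mean(0).round(1),np.degrees(np.arctan2(v[1],v[0])).round(1),np.linalg.norm(v).round(1))
s=eyes.grab_frame('side');t=eyes.grab_frame('top')
save('m11.png',np.hstack([cv2.resize(s[130:280,200:400],(400,300)),cv2.resize(im[100:310,140:420],(400,300))]))
E
```

```text
t 52.77 p [ 450.2 -228.5  209.9] th 73.39 F [ 0.6  0.4 -1.3] M [0.04  0.074 0.019] w 49.9 tilt [-0.04  0.  ]
[281.6 207.8] [ 451.3 -228.9   93. ] -16.6 63.7
```

View pics/m11.png

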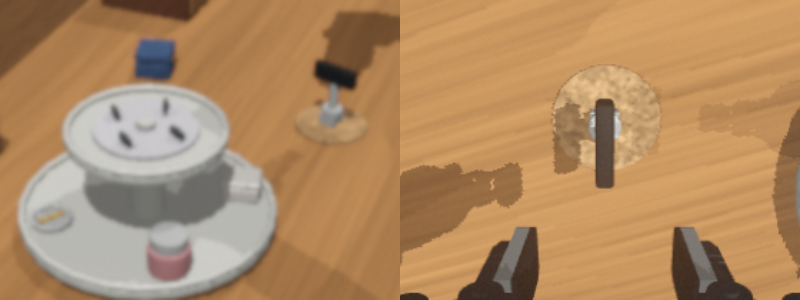

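The key stands upright in the middle of the coaster, bar centre (451.3, −228.9). The organizer and its items look unmoved, and the gripper is clear. I'm handing in.

```bash
python3 -c "
from h import *
print(job.finish_job())"
```

```text
the job is handed in; nothing more can be done
None
```

I tightened all four wing screws crosswise in two rounds with the fork key. The key is back upright on its coaster, and I handed the job in at about 53 s; no verdict is reported.

**What I did**
- **Round 1:** I took one opposite pair first, then the other. Each screw ran down until the wrist torque rose to about 0.16 N·m. I then turned it roughly 8–11° past the bite.
- **Round 2:** In the same order, I turned the key 30° past the angle where each screw had stopped in round 1.
- **Forces:** They stayed small while turning, at most about 4 N sideways and 6 N vertically. The key's feet stayed about 3 mm above the ring.

**Last checks**
- **Screws:** Close-up images showed round-2 turns of about 28.5°, 30° and 30.6° for three screws. The key hid the fourth in those images. The top view put its head at about −42°, against about −47° expected from the key angle, so it is confirmed only to within several degrees.
- **Key:** It stands upright about 2 mm from the coaster's centre, with the gripper open and clear.
- **Bystanders:** Those visible in the last pictures looked unmoved. I did not measure them one by one.

**What disagreed**
- **Fingertips:** They are about 34 mm shorter than the reported tool point, so my first grasp closed on nothing just above the key. It did not move the key, and I regrasped lower.
- **Play in the key:** It was nearer 0.3 rad than the stated 0.2 rad.
- **Bite point:** It was not caught exactly; for the first two screws it is known only to within about 5° of turn.
- **Pictures:** I viewed 10, counting crops. One was wasted because the first move call was refused for incomplete rows.

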